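# Find the dragging turntable bearing by feel

## Robot

A 7-joint arm with a two-finger parallel gripper is mounted at the origin on the work surface. World frame = base frame: x ahead of the robot, y to its left, z up, the work surface at z = 0. Lengths are in m, angles in rad, forces in N, time in s.
With the tool pointing down it reaches from about 0.4 to 0.9 m from the base axis. Payload 5.5 kg.
Tool frame: the origin (TCP) lies between the finger pads; the fingertips stand 22 mm ahead of it and the grasp point (between the pads) lies 3 mm ahead of it; x points along the fingers, y is the direction in which the jaws open and shut, and the axes are right-handed (so a half turn about x gives the same grasp; the last joint's range is limited). The gripper opens to 85 mm and grips with 20 to 120 N. Pads are 22 mm wide; open, the fingers measure 114 mm over their backs; the gripper's body (76 mm by 85 mm) begins 54 mm behind the grasp point. The pads swing forward as they close: fully open they stand 13 mm farther back than shut.
Start: joints at [-0.972, 0.501, -0.427, 1.55, 0.221, 1.138, -0.21], TCP at [0.214, 0.614, 0.253] pointing down, gripper open.
Joint ranges: [-2.88, 2.88], [-0.31, 2.03], [-1.54, 1.56], [0.2, 2.42], [-1.41, 4.55], [0.19, 2.02], [-2.57, 2.57]. Speed limits (rad/s): [2.57, 2.57, 3.14, 3.14, 3.14, 3.14, 3.14].

## Interface

Orientations are given as a rotation vector (axis times angle).
In Python, from plant import get_obs, read_camera, camera_model, finish_job gives the robot as it stands.
- The arm moves only by the shell command python3 -m pendant 'ROWS' [FORCE]. ROWS is JSON, a list of rows, each an object of numbers: "tx", "ty", "tz": the shift along the tool's x, y, z in cm; "ax", "ay", "az": the turn, a rotation vector about the tool's x, y, z in rad; "hand": the opening, from 0 (shut) to 1 (fully open). A call has 1 to 12 rows; each row shifts and turns the commanded pose from where the row before left it, along the tool's axes as they then stand; what a row does not reach is not made up. A row lasts 1/10 s, in which the tool goes at most 50 mm and 8.59 degrees, less where a joint would pass 70% of its speed; a pose out of reach is approached as far as the arm can. A call is refused whole if a number of a shift passes 5 or a number of a turn 0.15, either way. A call with a gripper value outside its range is refused whole. The fingers move at their own pace and stop on an object; FORCE is the grip in N (left out, the last holds). Time passes only in rows, so rows that do not move let the fingers close. It gives the time, the measured TCP pose, the force and the opening at its end, in the units of the state.
- get_obs(): the state, without advancing time (a new reading comes with each control period).
- read_camera(name): name is "scene" or "top" or "wrist"; returns the picture (384x512x3 uint8, blue, green, red); there is no depth.
- camera_model(name): a dict with "camera_matrix" (3x3 intrinsics, pixels), "xyz" and "attitude" of the camera in the world. Camera axes: x right, y up, looking along -z (the intrinsics and any distortion apply to the point x, -y, -z); pixel columns grow to the right and rows downward; lengths in m; the calibration is good to about 2 mm. The wrist camera is an equidistant fisheye: a pixel r from the principal point sees the ray r / f radians off the axis. A picture is of the moment at which its call begins: read the wrist's pose just before it. camera_model takes no time and is no camera call; for the wrist camera it gives the pose at the moment of the call.
- finish_job(): hands the job in, once; it reports no verdict.
The state is a dict: "clock": time; "joint_positions": joint angles; "dq": joint speeds; "tau": joint torques, N m; "ee_pos": TCP position; "orientation": TCP orientation; "force": force on the tool from outside, world axes, zero at the start; "moment": the same for the moment, N m; "width": finger opening in m.
Only numpy, scipy, OpenCV 4.12 (cv2) and the standard library are available. Lean on these libraries where they do the work, as an engineer would, in place of code of your own. Each camera call takes 0.05 s, during which the arm holds its last target.

## Task

Turn each of the four turntable bearings in the black rack by its bar, about a quarter turn either way, leaving it at its new angle in its nest, and feel which one drags. Then lift only the dragging one out, lower it gently, without forcing, fully home in the pocket of the beige tray before letting go, and leave the other three in their nests and everything else on the table alone.

Things in the scene. Friction and masses are not known exactly. Their poses are not given: they have to be found in the camera images.
- unit_a: one of four look-alike loose bearing units, 0.4 to 0.8 kg: square aluminium base 56 x 56 x 20 mm, 2 mm loose in its nest on each side (the nest stops it turning), dark round collar up to 28 mm, turning steel disc (42 mm across, top at 33.5 mm) and upright bar on it. Origin: centre of the base's underside; x, y along its sides, z up the bearing axis
- unit_a_bar (a point): centre of that unit's steel bar, on the axis, 50.5 mm above the base's underside (0.02 mm less on the dragging one); bar 48 mm long (this frame's x), 12 mm thick (y), 34 mm high, standing on the disc. Turns endlessly and stays where left. Three units turn freely (under 0.05 N m), one drags (about 0.3 N m dry friction). Bar on disc: springy, 5 N m/rad
- unit_a_end (a point): middle of one end face of that unit's bar, 24 mm from the axis at the height of the bar's centre
- unit_b: one of four look-alike loose bearing units, 0.4 to 0.8 kg: square aluminium base 56 x 56 x 20 mm, 2 mm loose in its nest on each side (the nest stops it turning), dark round collar up to 28 mm, turning steel disc (42 mm across, top at 33.5 mm) and upright bar on it. Origin: centre of the base's underside; x, y along its sides, z up the bearing axis
- unit_b_bar (a point): centre of that unit's steel bar, on the axis, 50.5 mm above the base's underside (0.02 mm less on the dragging one); bar 48 mm long (this frame's x), 12 mm thick (y), 34 mm high, standing on the disc. Turns endlessly and stays where left. Three units turn freely (under 0.05 N m), one drags (about 0.3 N m dry friction). Bar on disc: springy, 5 N m/rad
- unit_b_end (a point): middle of one end face of that unit's bar, 24 mm from the axis at the height of the bar's centre
- unit_c: one of four look-alike loose bearing units, 0.4 to 0.8 kg: square aluminium base 56 x 56 x 20 mm, 2 mm loose in its nest on each side (the nest stops it turning), dark round collar up to 28 mm, turning steel disc (42 mm across, top at 33.5 mm) and upright bar on it. Origin: centre of the base's underside; x, y along its sides, z up the bearing axis
- unit_c_bar (a point): centre of that unit's steel bar, on the axis, 50.5 mm above the base's underside (0.02 mm less on the dragging one); bar 48 mm long (this frame's x), 12 mm thick (y), 34 mm high, standing on the disc. Turns endlessly and stays where left. Three units turn freely (under 0.05 N m), one drags (about 0.3 N m dry friction). Bar on disc: springy, 5 N m/rad
- unit_c_end (a point): middle of one end face of that unit's bar, 24 mm from the axis at the height of the bar's centre
- unit_d: one of four look-alike loose bearing units, 0.4 to 0.8 kg: square aluminium base 56 x 56 x 20 mm, 2 mm loose in its nest on each side (the nest stops it turning), dark round collar up to 28 mm, turning steel disc (42 mm across, top at 33.5 mm) and upright bar on it. Origin: centre of the base's underside; x, y along its sides, z up the bearing axis
- unit_d_bar (a point): centre of that unit's steel bar, on the axis, 50.5 mm above the base's underside (0.02 mm less on the dragging one); bar 48 mm long (this frame's x), 12 mm thick (y), 34 mm high, standing on the disc. Turns endlessly and stays where left. Three units turn freely (under 0.05 N m), one drags (about 0.3 N m dry friction). Bar on disc: springy, 5 N m/rad
- unit_d_end (a point): middle of one end face of that unit's bar, 24 mm from the axis at the height of the bar's centre
- rack: fixed black block 220 x 220 x 22 mm with four square nests (60 mm wide, 12 mm deep, floor 10 mm above the table) centred at x, y = +-55 mm in its frame, one unit in each. Origin: centre of the underside; x, y along its sides
- tray: fixed beige moulded return tray 130 x 130 x 30 mm with one empty square pocket in its middle, 60 mm wide, 12 mm deep, floor 18 mm above the table, sides along the tray's x and y, rim slightly chamfered; low ribs, 6 mm high, at its four corners. Origin: centre of the underside
- screwdriver: loose screwdriver 170 mm long, beside the rack on the robot's side; a bystander, leave alone. Origin: in its underside
- wrench: loose wrench 150 mm long, beside the tray on the robot's side; a bystander, leave alone. Origin: in its underside
- spacer: loose aluminium spacer ring 60 mm across, 14 mm high, left of the rack; a bystander, leave alone. Origin: in its underside
- bowl: loose white moulded bowl 110 mm across, 45 mm high, with foam balls, behind the rack; a bystander, leave alone. Origin: in its underside
- corner: loose white moulded corner protector 60 x 60 x 60 mm, behind the tray; a bystander, leave alone. Origin: in its underside
- mug: loose white mug 90 mm high, off to the right; a bystander, leave alone. Origin: in its underside
Mind the look-alikes: they are no part of the job. What is shaped like the unit_a but blue or orange is not meant.

How it is judged:
On the way, in this order (a step that is already met when the one before it is completed fails the run):
1. all four bars turned by about a quarter turn (at least 55 degrees) from where they were, every unit in its nest (distance of each of unit_a_end, unit_b_end, unit_c_end, unit_d_end from where it was at the start of the episode above 0.022 m and distance of each of unit_a, unit_b, unit_c, unit_d from where it was at the start of the episode below 0.008 m and angle between each of unit_a, unit_b, unit_c, unit_d's own z axis and vertical below 0.05 rad), for 0.1 s.
2. the dragging unit (known to the judge by 0.02 mm of wear, far too little to measure) is lifted clear of the rack (((z of unit_a_bar in the frame of unit_a below 0.05049 m and height (world z) of unit_a above 0.03 m and contact force between the fingers and unit_a above 0.5 N) or (z of unit_b_bar in the frame of unit_b below 0.05049 m and height (world z) of unit_b above 0.03 m and contact force between the fingers and unit_b above 0.5 N) or (z of unit_c_bar in the frame of unit_c below 0.05049 m and height (world z) of unit_c above 0.03 m and contact force between the fingers and unit_c above 0.5 N) or (z of unit_d_bar in the frame of unit_d below 0.05049 m and height (world z) of unit_d above 0.03 m and contact force between the fingers and unit_d above 0.5 N))), for 0.1 s.
3. the dragging unit stands fully home in the tray's pocket while still held (((z of unit_a_bar in the frame of unit_a below 0.05049 m and horizontal distance between unit_a and tray below 0.0045 m and z of unit_a in the frame of tray below 0.0205 m and angle between unit_a's own z axis and vertical below 0.05 rad and contact force between the fingers and unit_a above 0.5 N) or (z of unit_b_bar in the frame of unit_b below 0.05049 m and horizontal distance between unit_b and tray below 0.0045 m and z of unit_b in the frame of tray below 0.0205 m and angle between unit_b's own z axis and vertical below 0.05 rad and contact force between the fingers and unit_b above 0.5 N) or (z of unit_c_bar in the frame of unit_c below 0.05049 m and horizontal distance between unit_c and tray below 0.0045 m and z of unit_c in the frame of tray below 0.0205 m and angle between unit_c's own z axis and vertical below 0.05 rad and contact force between the fingers and unit_c above 0.5 N) or (z of unit_d_bar in the frame of unit_d below 0.05049 m and horizontal distance between unit_d and tray below 0.0045 m and z of unit_d in the frame of tray below 0.0205 m and angle between unit_d's own z axis and vertical below 0.05 rad and contact force between the fingers and unit_d above 0.5 N))), for 0.1 s.
At the end, for the whole second after the job is handed in: the dragging unit stands in the tray's pocket, released and at rest: centre within 4.5 mm of the pocket's, underside no more than 2.5 mm above its floor, upright within 3 degrees; the three free units stand in their nests, within 8 mm of where they were and upright within 3 degrees (contact force between the fingers and anything else below 0.1 N and ((z of unit_a_bar in the frame of unit_a below 0.05049 m and horizontal distance between unit_a and tray below 0.0045 m and z of unit_a in the frame of tray below 0.0205 m and angle between each of unit_a, unit_b, unit_c, unit_d's own z axis and vertical below 0.05 rad and linear speed of unit_a below 0.02 m/s and distance of each of unit_b, unit_c, unit_d from where it was at the start of the episode below 0.008 m) or (z of unit_b_bar in the frame of unit_b below 0.05049 m and horizontal distance between unit_b and tray below 0.0045 m and z of unit_b in the frame of tray below 0.0205 m and angle between each of unit_b, unit_a, unit_c, unit_d's own z axis and vertical below 0.05 rad and linear speed of unit_b below 0.02 m/s and distance of each of unit_a, unit_c, unit_d from where it was at the start of the episode below 0.008 m) or (z of unit_c_bar in the frame of unit_c below 0.05049 m and horizontal distance between unit_c and tray below 0.0045 m and z of unit_c in the frame of tray below 0.0205 m and angle between each of unit_c, unit_a, unit_b, unit_d's own z axis and vertical below 0.05 rad and linear speed of unit_c below 0.02 m/s and distance of each of unit_a, unit_b, unit_d from where it was at the start of the episode below 0.008 m) or (z of unit_d_bar in the frame of unit_d below 0.05049 m and horizontal distance between unit_d and tray below 0.0045 m and z of unit_d in the frame of tray below 0.0205 m and angle between each of unit_d, unit_a, unit_b, unit_c's own z axis and vertical below 0.05 rad and linear speed of unit_d below 0.02 m/s and distance of each of unit_a, unit_b, unit_c from where it was at the start of the episode below 0.008 m))); the robot touches nothing.
It fails at once if a free-running unit is taken out of its nest (moved more than 12 mm) ((z of unit_a_bar in the frame of unit_a above 0.05049 m and distance of unit_a from where it was at the start of the episode above 0.012 m) or (z of unit_b_bar in the frame of unit_b above 0.05049 m and distance of unit_b from where it was at the start of the episode above 0.012 m) or (z of unit_c_bar in the frame of unit_c above 0.05049 m and distance of unit_c from where it was at the start of the episode above 0.012 m) or (z of unit_d_bar in the frame of unit_d above 0.05049 m and distance of unit_d from where it was at the start of the episode above 0.012 m)).
It fails at once if a unit is forced against the tray or rack with more than 40 N (contact force between any of unit_a, unit_b, unit_c, unit_d and tray above 40 N or contact force between any of unit_a, unit_b, unit_c, unit_d and rack above 40 N).
It fails at once if a bystander is moved more than 20 mm (distance of any of screwdriver, wrench, spacer, bowl, corner, mug from where it was at the start of the episode above 0.02 m).
It also fails if it takes over 72 s, if anything falls off the work surface, if the arm or the gripper's body presses on something with over 40 N, if the wrist force passes 120 N, or if a joint passes its speed limit or range.

## Working session

There is one attempt and no reset: what is moved stays moved. The work goes in short steps, Python scripts to look and compute and a shell command to move; the robot and the scene stay as the last step left them, time stands still between calls to the robot, and variables do not carry over. Pictures are saved under pics/ and viewed, and the job is handed in when it is done.

```bash
ls; mkdir -p pics; python3 - <<'E'
from plant import *
import cv2,numpy as np
o=get_obs();print({k:np.round(v,4).tolist() for k,v in o.items()})
for n in ['scene','top','wrist']:
    m=camera_model(n);print(n,m)
    cv2.imwrite(f'pics/{n}0.png',read_camera(n))
E
```

```text
pics
{'clock': 0.0, 'joint_positions': [-0.9718, 0.5018, -0.4268, 1.5515, 0.2208, 1.1383, -0.2103], 'dq': [0.0001, 0.0006, -0.0005, -0.0025, -0.0014, -0.0004, 0.0012], 'tau': [0.0007, -56.9521, -5.8156, -28.0938, 0.0107, 0.0121, 0.0], 'ee_pos': [0.214, 0.6131, 0.2523], 'orientation': [0.262, 1.5551, -0.2649], 'force': [-1.2653, -0.4421, -0.4391], 'moment': [-0.0121, -0.0512, 0.0117], 'width': 0.0854}
scene {'camera_matrix': array([[491.23347397,   0.        , 254.61708727],
       [  0.        , 491.23347397, 184.11582026],
       [  0.        ,   0.        ,   1.        ]]), 'xyz': array([1.03110573, 0.63319866, 1.32498346]), 'attitude': array([0.21995619, 0.73066142, 2.44155316])}
top {'camera_matrix': array([[469.58370733,   0.        , 255.07392191],
       [  0.        , 469.58370733, 198.13601808],
       [  0.        ,   0.        ,   1.        ]]), 'xyz': array([ 0.51289706, -0.08237122,  1.23006375]), 'attitude': array([ 0.04552615, -0.02549754, -1.55849674])}
wrist {'camera_matrix': array([[297.31863964,   0.        , 249.69822869],
       [  0.        , 297.31863964, 195.07476471],
       [  0.        ,   0.        ,   1.        ]]), 'xyz': array([0.15359231, 0.63431121, 0.37393556]), 'attitude': array([-0.23017383, -0.16203784,  1.22833608])}
```

View pics/scene0.png

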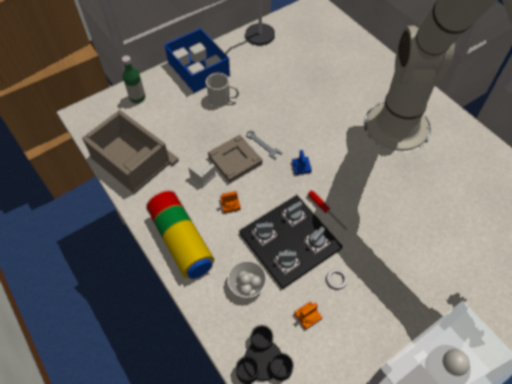

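View pics/top0.png

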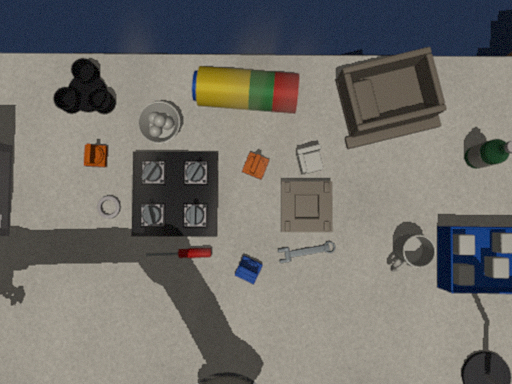

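View pics/wrist0.png

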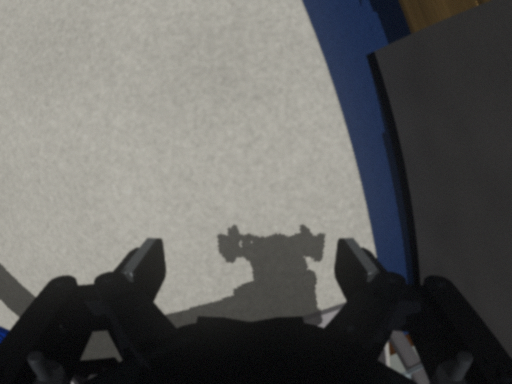

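```bash
cat > h.py <<'E'
import numpy as np, cv2
from scipy.spatial.transform import Rotation as R
from plant import *
def ray(m,px,fish=False):
    px=np.atleast_2d(np.asarray(px,float));K=m['camera_matrix']
    u=(px[:,0]-K[0,2])/K[0,0]; v=(px[:,1]-K[1,2])/K[1,1]
    if fish:
        r=np.hypot(u,v); s=np.where(r>1e-9,np.sin(r)/np.maximum(r,1e-9),1)
        d=np.stack([u*s,-v*s,-np.cos(r)],1)
    else: d=np.stack([u,-v,-np.ones_like(u)],1)
    return R.from_rotvec(m['attitude']).apply(d)
def onz(m,px,z,fish=False):
    d=ray(m,px,fish); o=np.asarray(m['xyz']); return o+d*((z-o[2])/d[:,2])[:,None]
def proj(m,P,fish=False):
    p=R.from_rotvec(m['attitude']).inv().apply(np.atleast_2d(P)-m['xyz']);K=m['camera_matrix']
    x,y,z=p[:,0],-p[:,1],-p[:,2]
    if fish:
        rr=np.hypot(x,y);th=np.arctan2(rr,z);k=th/np.maximum(rr,1e-9);x,y=x*k,y*k
    else: x,y=x/z,y/z
    return np.stack([K[0,0]*x+K[0,2],K[1,1]*y+K[1,2]],1)
E
python3 - <<'E'
from h import *
im=cv2.imread('pics/top0.png')
cv2.imwrite('pics/t1.png',cv2.resize(im[140:250,120:230],None,fx=5,fy=5,interpolation=cv2.INTER_CUBIC))
cv2.imwrite('pics/t2.png',cv2.resize(im[160:250,260:350],None,fx=6,fy=6,interpolation=cv2.INTER_CUBIC))
E
```

```text
(no output)
```

View pics/t1.png

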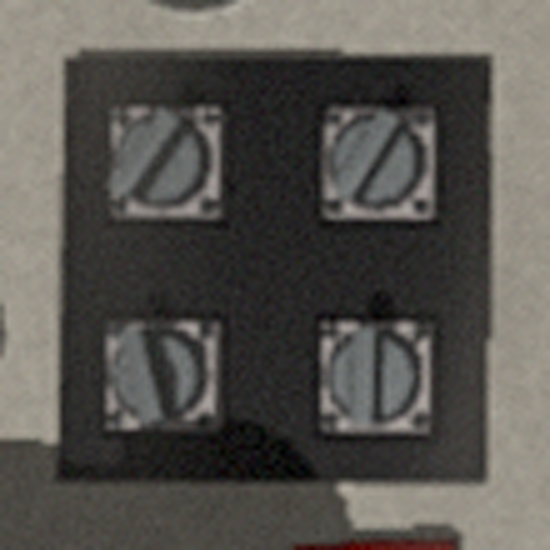

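View pics/t2.png

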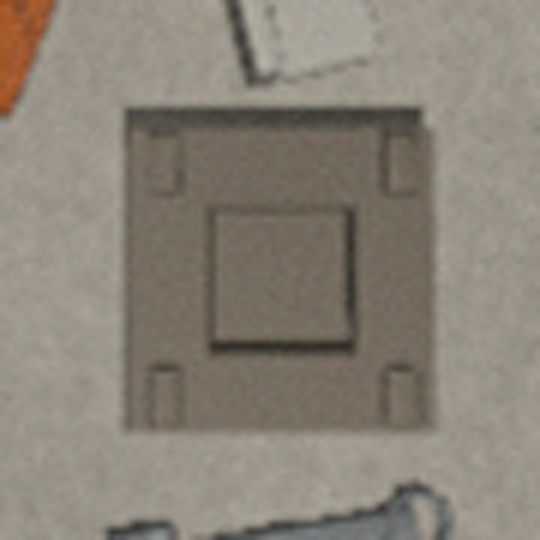

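```bash
python3 - <<'E'
from h import *
m=camera_model('top')
f=lambda p:(np.array(p)+.5)/5-.5+np.array([120,140])
g=lambda p:(np.array(p)+.5)/6-.5+np.array([260,160])
c=onz(m,f([[67,57],[490,57],[485,480],[57,480]]),.022);print('rack',c.round(4).tolist(),c.mean(0))
for a,b in ((0,1),(3,2),(3,0),(2,1)):d=c[b]-c[a];print(np.linalg.norm(d[:2]),np.degrees(np.arctan2(d[1],d[0])))
u=onz(m,f([[166,163],[379,163],[163,375],[377,377]]),.03);print('units',u.round(4).tolist(),u.mean(0))
t=onz(m,g([[126,128],[432,128],[434,430],[124,430]]),.030);print('tray',t.round(4).tolist(),t.mean(0))
for a,b in ((0,1),(3,2),(3,0),(2,1)):d=t[b]-t[a];print(np.linalg.norm(d[:2]),np.degrees(np.arctan2(d[1],d[0])))
p=onz(m,g([[212,209],[354,209],[354,350],[212,350]]),.030);print('pocket',p.round(4).tolist(),p.mean(0))
o=get_obs();print(R.from_rotvec(o['orientation']).as_matrix().round(3), o['clock'])
E
```

```text
rack [[0.6863, 0.2518, 0.022], [0.6886, 0.0319, 0.022], [0.4701, 0.031, 0.022], [0.4673, 0.2517, 0.022]] [0.57806774 0.14160938 0.022     ]
0.21983826083322616 -89.40182795440259
0.22063363354736562 -89.27245730220665
0.2190493846432929 0.02933703078389087
0.21854476771039094 0.23640560140369812
units [[0.6309, 0.1972, 0.03], [0.6321, 0.0874, 0.03], [0.5219, 0.1963, 0.03], [0.5222, 0.0865, 0.03]] [0.57677205 0.14182274 0.03      ]
tray [[0.6121, -0.1315, 0.03], [0.6136, -0.2618, 0.03], [0.4851, -0.2633, 0.03], [0.4835, -0.1319, 0.03]] [ 0.54856552 -0.19713874  0.03      ]
0.13035238115019504 -89.3558370603111
0.1314174464518675 -89.27905789938032
0.12862757670955913 0.1837587829111455
0.12844732201094716 0.6581527401334566
pocket [[0.5779, -0.1685, 0.03], [0.5786, -0.2289, 0.03], [0.5186, -0.2292, 0.03], [0.5179, -0.169, 0.03]] [ 0.54825137 -0.19887601  0.03      ]
[[-0.001  0.329  0.944]
 [-0.001  0.944 -0.329]
 [-1.    -0.001 -0.   ]] 0.15
```

```bash
python3 -m pendant '[{"ty":-2.7,"tz":3.9},{"ty":-2.7,"tz":3.9},{"ty":-2.7,"tz":3.9},{"ty":-2.7,"tz":3.9},{"ty":-2.7,"tz":3.9},{"ty":-2.7,"tz":3.9},{"ty":-2.7,"tz":3.9},{"ty":-2.7,"tz":3.9},{"ty":-2.7,"tz":3.9},{"ty":-2.7,"tz":3.9},{"ty":-2.7,"tz":3.0},{"ty":-2.7}]'
```

```text
validation failed for argument at $[0]...
```

```bash
python3 -m pendant '[{"ax":-0.14},{"ax":-0.14},{"ax":-0.055},{}]'; python3 - <<'E'
from h import *
o=get_obs();print({k:np.round(v,4).tolist() for k,v in o.items()})
print(R.from_rotvec(o['orientation']).as_matrix().round(3))
m=camera_model('wrist'); print(m)
np.save('m1.npy',m,allow_pickle=True)
im=read_camera('wrist');cv2.imwrite('pics/w1.png',im);cv2.imwrite('pics/w1b.png',cv2.resize(im,(800,600)))
E
```

```text
{'clock': 0.15, 'joint_positions': [-0.9718, 0.5016, -0.4268, 1.5512, 0.2208, 1.1383, -0.2103], 'dq': [-0.0006, -0.0016, -0.0003, -0.0006, -0.0002, -0.0002, -0.0001], 'tau': [-0.0067, -57.0039, -5.8253, -28.1283, 0.0106, 0.0077, -0.0], 'ee_pos': [0.214, 0.6132, 0.2525], 'orientation': [0.2624, 1.555, -0.2646], 'force': [1.2362, 0.038, 0.0908], 'moment': [-0.0214, -0.0484, 0.0284], 'width': 0.0855}
[[-0.001  0.329  0.944]
 [-0.001  0.944 -0.329]
 [-1.    -0.001 -0.   ]]
{'camera_matrix': array([[297.31863964,   0.        , 249.69822869],
       [  0.        , 297.31863964, 195.07476471],
       [  0.        ,   0.        ,   1.        ]]), 'xyz': array([0.15360029, 0.63437079, 0.37406908]), 'attitude': array([-0.23001525, -0.16225632,  1.22829959])}validation failed for argument at $[0]...
```

View pics/w1b.png

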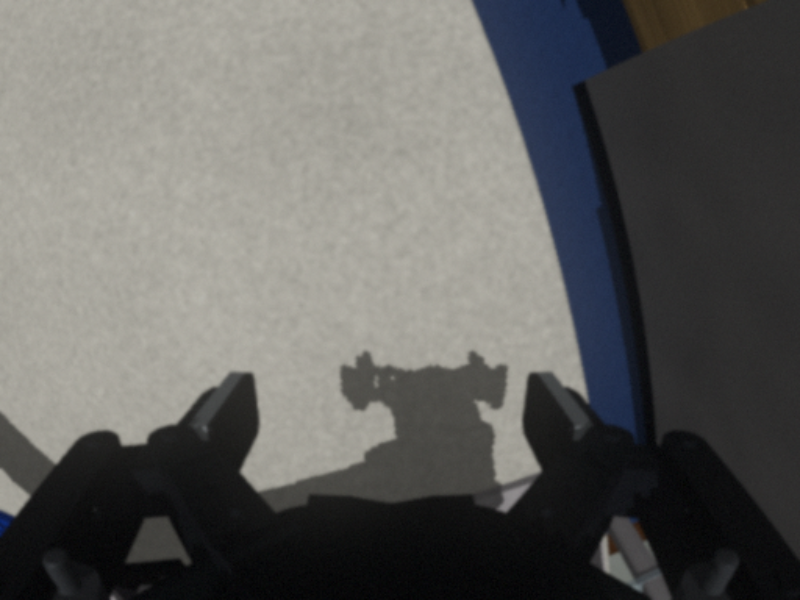

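The picture is unchanged because the rows were refused. I'll try a row with all the keys filled in.

```bash
python3 -m pendant '[{"tx":0,"ty":-2.7,"tz":3.9,"ax":0,"ay":0,"az":0,"hand":1}]'; python3 -m pendant --help | head -30
```

```text
clock: 0.3
ee_pos: [0.2355, 0.5796, 0.2531]
orientation: [0.258, 1.561, -0.253]
force: [0.4, 0.8, -0.3]
width: 0.0855invalid input: not JSON, or not a number
```

```bash
python3 -m pendant '[{"tx":0,"ty":-2.7,"tz":3.9,"ax":0,"ay":0,"az":0,"hand":1},{"tx":0,"ty":-2.7,"tz":3.9,"ax":0,"ay":0,"az":0,"hand":1},{"tx":0,"ty":-2.7,"tz":3.9,"ax":0,"ay":0,"az":0,"hand":1},{"tx":0,"ty":-2.7,"tz":3.9,"ax":0,"ay":0,"az":0,"hand":1},{"tx":0,"ty":-2.7,"tz":3.9,"ax":0,"ay":0,"az":0,"hand":1},{"tx":0,"ty":-2.7,"tz":3.9,"ax":0,"ay":0,"az":0,"hand":1},{"tx":0,"ty":-2.7,"tz":3.9,"ax":0,"ay":0,"az":0,"hand":1},{"tx":0,"ty":-2.7,"tz":3.9,"ax":0,"ay":0,"az":0,"hand":1},{"tx":0,"ty":-2.7,"tz":3.9,"ax":0,"ay":0,"az":0,"hand":1},{"tx":0,"ty":-2.7,"tz":3.9,"ax":0,"ay":0,"az":0,"hand":1},{"tx":0,"ty":0,"tz":0,"ax":-0.14,"ay":0,"az":0,"hand":1},{"tx":0,"ty":0,"tz":0,"ax":-0.14,"ay":0,"az":0,"hand":1}]'
cat > st.py <<'E'
from h import *
o=get_obs();M=R.from_rotvec(o['orientation']).as_matrix()
print('t',round(o['clock'],2),'ee',o['ee_pos'].round(4) if hasattr(o['ee_pos'],'round') else o['ee_pos'],'yaw',np.degrees(np.arctan2(M[1,1],M[0,1])).round(2),'x',M[:,0].round(4),'q',np.round(o['joint_positions'],2),'F',np.round(o['force'],1),'M',np.round(o['moment'],3),'w',round(o['width'],4))
E
python3 st.py
```

```text
clock: 1.5
ee_pos: [0.5223, 0.1896, 0.253]
orientation: [0.042, 1.571, -0.043]
force: [-0.9, 1.2, -0.3]
width: 0.0852
t 1.5 ee [0.5223 0.1896 0.253 ] yaw 86.87 x [-3.e-04 -6.e-04 -1.e+00] q [-0.16  0.32 -0.29  1.79  0.1   1.05  1.03] F [-0.9  1.2 -0.3] M [ 0.042  0.054 -0.002] w 0.0852
```

```bash
python3 -m pendant '[{"tx":0,"ty":-4.5,"tz":0,"ax":0,"ay":0,"az":0,"hand":1},{"tx":0,"ty":0,"tz":0,"ax":-0.06,"ay":0,"az":0,"hand":1},{"tx":0,"ty":0,"tz":0,"ax":0,"ay":0,"az":0,"hand":1}]'; cat > pic.py <<'E'
import sys
from h import *
n=sys.argv[1]; tag=sys.argv[2]
m=camera_model(n);np.save(f'm_{tag}.npy',m,allow_pickle=True)
im=read_camera(n);cv2.imwrite(f'pics/{tag}.png',im)
if len(sys.argv)>3:
    x0,y0,x1,y1=map(int,sys.argv[3:7]);im=im[y0:y1,x0:x1]
s=min(800/im.shape[1],600/im.shape[0]);print('scale',s)
cv2.imwrite(f'pics/{tag}_v.png',cv2.resize(im,None,fx=s,fy=s,interpolation=cv2.INTER_CUBIC))
E
python3 st.py; python3 pic.py wrist w2
```

```text
clock: 1.8
ee_pos: [0.5189, 0.1456, 0.2532]
orientation: [-0.002, 1.571, 0.002]
force: [-0.4, 0.9, -0.1]
width: 0.0849
t 1.8 ee [0.5189 0.1456 0.2532] yaw 90.13 x [-3.e-04 -2.e-04 -1.e+00] q [-0.09  0.29 -0.28  1.83  0.09  1.03  1.17] F [-0.4  0.9 -0.1] M [ 0.036 -0.007 -0.002] w 0.0849
scale 1.5625
```

View pics/w2_v.png

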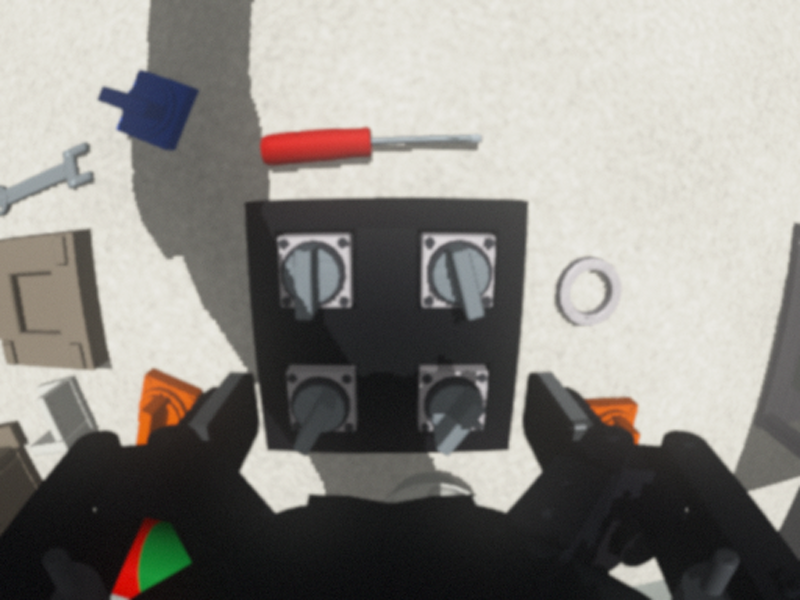

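```bash
python3 - <<'E'
from h import *
im=cv2.imread('pics/w2.png')
cv2.imwrite('pics/w2z.png',cv2.resize(im[125:295,150:345],None,fx=4,fy=4,interpolation=cv2.INTER_CUBIC))
E
```

```text
(no output)
```

View pics/w2z.png

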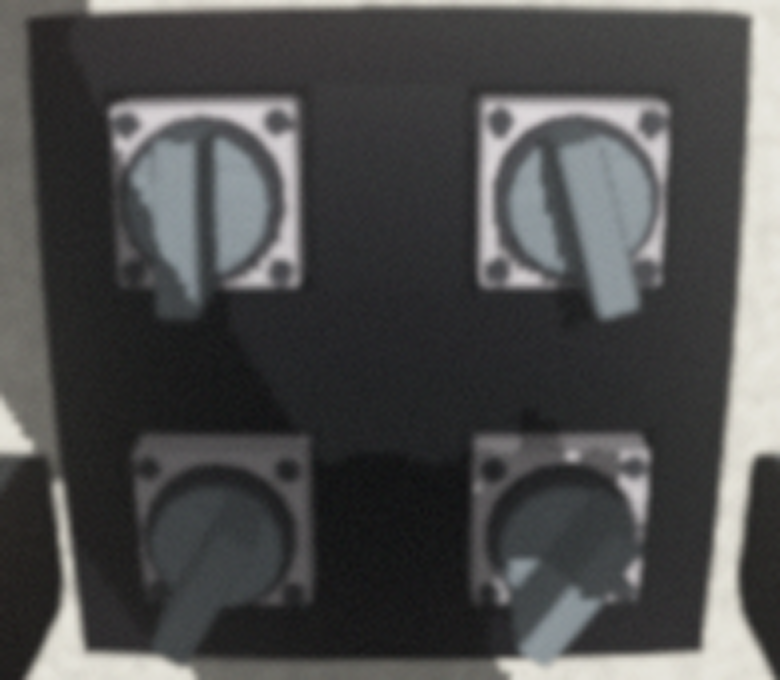

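```bash
cat > overlay.py <<'E'
from h import *
def box(cx,cy,yaw,lx,ly,z):
    c,s=np.cos(yaw),np.sin(yaw)
    q=np.array([[1,1],[1,-1],[-1,-1],[-1,1]])*[lx/2,ly/2]
    return np.c_[q@np.array([[c,s],[-s,c]])+[cx,cy],np.full(4,z)]
def draw(im,m,P,f,x0,y0,col,fish):
    p=(proj(m,P,fish)-[x0,y0]+.5)*f-.5
    cv2.polylines(im,[np.round(p).astype(int)],True,col,1)
E
python3 - <<'E'
from overlay import *
m=np.load('m_w2.npy',allow_pickle=True).item()
f=lambda p:(np.array(p)+.5)/4-.5+np.array([150,125])
C={'BR':[(110,100),(299,96),(300,287),(118,289)],'BL':[(478,97),(668,97),(664,288),(479,289)],'TR':[(136,436),(310,434),(312,606),(139,606)],'TL':[(473,434),(650,434),(643,606),(472,606)]}
T={'BR':[(158,320),(203,320)],'BL':[(603,320),(640,311)],'TR':[(150,645),(190,662)],'TL':[(515,648),(548,664)]}
rc=onz(m,f([(30,18),(750,18),(702,650),(86,650)]),.022,True);print('rack',rc.mean(0).round(4))
for k in C:
    c=onz(m,f(C[k]),.03,True);t=onz(m,f(T[k]),.0775,True);cc=c.mean(0);d=(t.mean(0)-cc)[:2]
    print(k,cc.round(4),'side',[np.linalg.norm(c[i]-c[i-1]).round(4) for i in range(4)],'tip r',np.linalg.norm(d).round(4),'yaw',np.degrees(np.arctan2(d[1],d[0])).round(1),'wid',np.linalg.norm(t[0]-t[1]).round(4))
t=[(5,273),(92,230)]
E
```

```text
rack [0.5766 0.1424 0.022 ]
BR [0.5211 0.087  0.03  ] side [np.float64(0.0581), np.float64(0.0565), np.float64(0.0577), np.float64(0.0563)] tip r 0.0246 yaw 0.0 wid 0.0122
BL [0.5207 0.1966 0.03  ] side [np.float64(0.0579), np.float64(0.0565), np.float64(0.0585), np.float64(0.0569)] tip r 0.0244 yaw 16.6 wid 0.0102
TR [0.6296 0.0877 0.03  ] side [np.float64(0.0632), np.float64(0.0559), np.float64(0.0627), np.float64(0.0592)] tip r 0.0229 yaw -28.2 wid 0.013
TL [0.629  0.1974 0.03  ] side [np.float64(0.0627), np.float64(0.0566), np.float64(0.0636), np.float64(0.0582)] tip r 0.0242 yaw -33.1 wid 0.0118
```

```bash
python3 -m pendant '[{"tx":0,"ty":4.9,"tz":0.2,"ax":0,"ay":0,"az":0,"hand":1},{"tx":3.5,"ty":0,"tz":0,"ax":-0.14,"ay":0,"az":0,"hand":0.6},{"tx":3.5,"ty":0,"tz":0,"ax":-0.14,"ay":0,"az":0,"hand":0.6},{"tx":3.3,"ty":0,"tz":0,"ax":0,"ay":0,"az":0,"hand":0.6},{"tx":0,"ty":0,"tz":0,"ax":0,"ay":0,"az":0,"hand":0.6},{"tx":0,"ty":0,"tz":0,"ax":0,"ay":0,"az":0,"hand":0.6}]' 20; 
python3 st.py; python3 pic.py wrist w3; cat > ov.py <<'E'
import sys,json
from overlay import *
tag=sys.argv[1]; cx,cy,by=map(float,sys.argv[2:5]); by=np.radians(by)
x0,y0,x1,y1=map(int,sys.argv[5:9])
m=np.load(f'm_{tag}.npy',allow_pickle=True).item();im=cv2.imread(f'pics/{tag}.png')[y0:y1,x0:x1]
f=min(800/im.shape[1],600/im.shape[0]);im=cv2.resize(im,None,fx=f,fy=f,interpolation=cv2.INTER_CUBIC)
fish=len(sys.argv)<10
draw(im,m,box(cx,cy,0.009,.056,.056,.03),f,x0,y0,(0,255,0),fish)
draw(im,m,box(cx,cy,by,.048,.012,.0775),f,x0,y0,(0,0,255),fish)
a=np.linspace(0,6.28,40)
draw(im,m,np.c_[cx+.021*np.cos(a),cy+.021*np.sin(a),0*a+.0435],f,x0,y0,(255,255,0),fish)
cv2.imwrite(f'pics/{tag}_o.png',im)
E
python3 ov.py w3 .521 .1963 16.6 120 120 380 315
```

```text
clock: 2.45
ee_pos: [0.5203, 0.1971, 0.1504]
orientation: [-0.223, 1.56, 0.224]
force: [0.3, 0.9, 0.3]
width: 0.0511
t 2.45 ee [0.5203 0.1971 0.1504] yaw 106.3 x [-1.2e-03  4.0e-04 -1.0e+00] q [-0.14  0.45 -0.33  1.88  0.19  0.85  1.28] F [0.3 0.9 0.3] M [-0.052 -0.045  0.024] w 0.0511
scale 1.5625
```

View pics/w3_v.png

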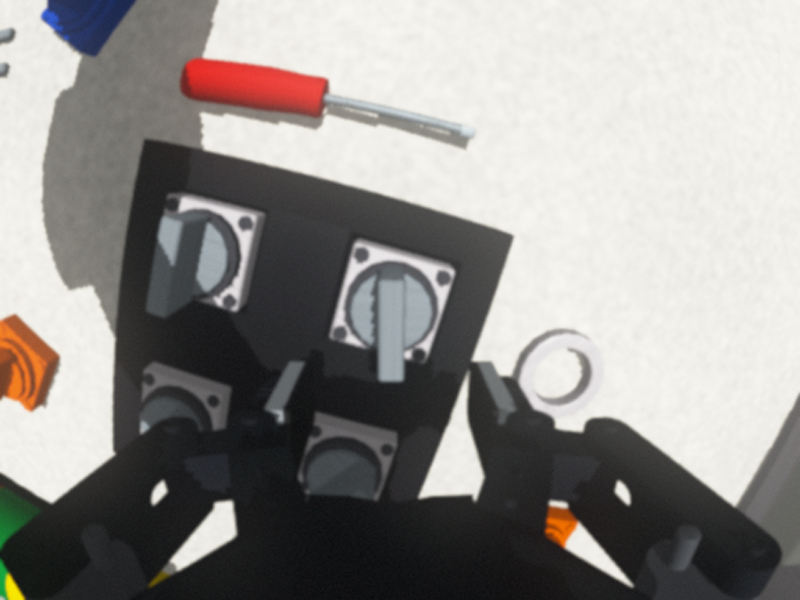

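View pics/w3_o.png

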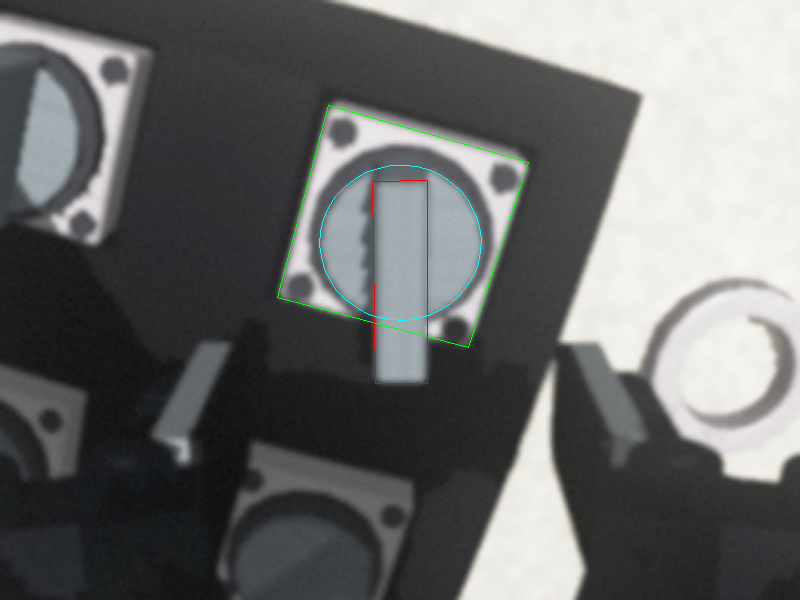

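```bash
python3 -m pendant '[{"tx":2.5,"ty":-0.1,"tz":0.05,"ax":0,"ay":0,"az":0,"hand":0.6},{"tx":2.5,"ty":0,"tz":0,"ax":0,"ay":0,"az":0,"hand":0.6},{"tx":2.0,"ty":0,"tz":0,"ax":0,"ay":0,"az":0,"hand":0.5},{"tx":1.0,"ty":0,"tz":0,"ax":0,"ay":0,"az":0,"hand":0.4},{"tx":0,"ty":0,"tz":0,"ax":0,"ay":0,"az":0,"hand":0.3},{"tx":0,"ty":0,"tz":0,"ax":0,"ay":0,"az":0,"hand":0.3}]' 20;python3 st.py; python3 -m pendant '[{"tx":0,"ty":0,"tz":0,"ax":0,"ay":0,"az":0,"hand":0},{"tx":0,"ty":0,"tz":0,"ax":0,"ay":0,"az":0,"hand":0},{"tx":0,"ty":0,"tz":0,"ax":0,"ay":0,"az":0,"hand":0},{"tx":0,"ty":0,"tz":0,"ax":0,"ay":0,"az":0,"hand":0}]' 20;python3 st.py
```

```text
clock: 3.1
ee_pos: [0.5225, 0.1958, 0.0718]
orientation: [-0.223, 1.557, 0.223]
force: [-0.3, 0.2, 0.0]
width: 0.0257
t 3.1 ee [0.5225 0.1958 0.0718] yaw 106.28 x [ 2.2e-03  9.0e-04 -1.0e+00] q [-0.17  0.57 -0.29  1.91  0.25  0.69  1.24] F [-0.3  0.2  0. ] M [-0.024  0.001 -0.031] w 0.0257
clock: 3.5
ee_pos: [0.5224, 0.1965, 0.0716]
orientation: [-0.222, 1.557, 0.224]
force: [0.9, 2.7, 5.5]
width: 0.0113
t 3.5 ee [0.5224 0.1965 0.0716] yaw 106.31 x [ 0.0024  0.0017 -1.    ] q [-0.18  0.57 -0.29  1.91  0.25  0.69  1.24] F [0.9 2.7 5.5] M [ 0.593  0.12  -0.004] w 0.0113
```

```bash
python3 -m pendant '[{"tx":0,"ty":0,"tz":0,"ax":0.13,"ay":0,"az":0,"hand":0},{"tx":0,"ty":0,"tz":0,"ax":0.13,"ay":0,"az":0,"hand":0},{"tx":0,"ty":0,"tz":0,"ax":0.13,"ay":0,"az":0,"hand":0},{"tx":0,"ty":0,"tz":0,"ax":0.13,"ay":0,"az":0,"hand":0},{"tx":0,"ty":0,"tz":0,"ax":0.13,"ay":0,"az":0,"hand":0}]';python3 st.py; python3 -m pendant '[{"tx":0,"ty":0,"tz":0,"ax":0.13,"ay":0,"az":0,"hand":0},{"tx":0,"ty":0,"tz":0,"ax":0.13,"ay":0,"az":0,"hand":0},{"tx":0,"ty":0,"tz":0,"ax":0.13,"ay":0,"az":0,"hand":0}]';python3 st.py;python3 -m pendant '[{"tx":0,"ty":0,"tz":0,"ax":0.13,"ay":0,"az":0,"hand":0},{"tx":0,"ty":0,"tz":0,"ax":0.13,"ay":0,"az":0,"hand":0},{"tx":0,"ty":0,"tz":0,"ax":0.07,"ay":0,"az":0,"hand":0}]';python3 st.py;python3 -m pendant '[{"tx":0,"ty":0,"tz":0,"ax":0,"ay":0,"az":0,"hand":0},{"tx":0,"ty":0,"tz":0,"ax":0,"ay":0,"az":0,"hand":0}]';python3 st.py
```

```text
clock: 4.0
ee_pos: [0.5223, 0.1948, 0.0716]
orientation: [0.291, 1.55, -0.291]
force: [-1.8, -1.3, 8.1]
width: 0.0117
t 4.0 ee [0.5223 0.1948 0.0716] yaw 68.72 x [ 1.5e-03 -3.0e-04 -1.0e+00] q [-0.3   0.55 -0.13  1.92  0.11  0.67  0.7 ] F [-1.8 -1.3  8.1] M [-0.285  0.355  0.063] w 0.0117
clock: 4.3
ee_pos: [0.5217, 0.1938, 0.0715]
orientation: [0.595, 1.487, -0.597]
force: [-2.3, -2.9, 10.0]
width: 0.0116
t 4.3 ee [0.5217 0.1938 0.0715] yaw 46.34 x [ 0.     -0.0014 -1.    ] q [-0.38  0.55 -0.03  1.92  0.03  0.67  0.38] F [-2.3 -2.9 10. ] M [-0.703  0.812  0.04 ] w 0.0116
clock: 4.6
ee_pos: [0.5209, 0.1933, 0.0715]
orientation: [0.847, 1.399, -0.851]
force: [-4.5, -3.4, 13.4]
width: 0.0118
t 4.6 ee [0.5209 0.1933 0.0715] yaw 27.47 x [-0.0015 -0.0021 -1.    ] q [-0.45  0.55  0.05  1.93 -0.04  0.67  0.11] F [-4.5 -3.4 13.4] M [-0.872  1.158  0.028] w 0.0118
clock: 4.8
ee_pos: [0.521, 0.1933, 0.0715]
orientation: [0.844, 1.4, -0.848]
force: [-5.0, -3.9, 13.7]
width: 0.0116
t 4.8 ee [0.521  0.1933 0.0715] yaw 27.72 x [-0.0014 -0.0022 -1.    ] q [-0.45  0.55  0.05  1.93 -0.04  0.67  0.11] F [-5.  -3.9 13.7] M [-7.950e-01  1.018e+00 -1.000e-03] w 0.0116
```

```bash
python3 -m pendant '[{"tx":0,"ty":0,"tz":0,"ax":0,"ay":0,"az":0,"hand":0.5},{"tx":0,"ty":0,"tz":0,"ax":0,"ay":0,"az":0,"hand":0.6},{"tx":0,"ty":0,"tz":0,"ax":0,"ay":0,"az":0,"hand":0.6}]';python3 st.py; python3 -m pendant '[{"tx":-4,"ty":0,"tz":0,"ax":0,"ay":0,"az":0,"hand":0.6},{"tx":-4,"ty":0,"tz":0,"ax":0,"ay":0,"az":0,"hand":0.6},{"tx":0,"ty":0,"tz":0,"ax":0,"ay":0,"az":0,"hand":0.6},{"tx":0,"ty":0,"tz":0,"ax":0,"ay":0,"az":0,"hand":0.6}]';python3 st.py; python3 pic.py wrist w4;python3 ov.py w4 .521 .1963 -62 120 120 380 315
```

```text
clock: 5.1
ee_pos: [0.5213, 0.195, 0.0701]
orientation: [0.845, 1.401, -0.845]
force: [0.1, -1.0, 0.8]
width: 0.0509
t 5.1 ee [0.5213 0.195  0.0701] yaw 27.79 x [-4.e-04 -2.e-04 -1.e+00] q [-0.45  0.55  0.05  1.92 -0.04  0.67  0.11] F [ 0.1 -1.   0.8] M [-0.01  -0.005  0.006] w 0.0509
clock: 5.5
ee_pos: [0.5221, 0.1955, 0.1512]
orientation: [0.846, 1.399, -0.843]
force: [-0.4, 0.6, 0.1]
width: 0.051
t 5.5 ee [0.5221 0.1955 0.1512] yaw 27.79 x [ 2.e-03  9.e-04 -1.e+00] q [-0.45  0.43  0.06  1.89 -0.03  0.82  0.11] F [-0.4  0.6  0.1] M [-0.01  -0.009 -0.022] w 0.051
scale 1.5625
```

View pics/w4_o.png

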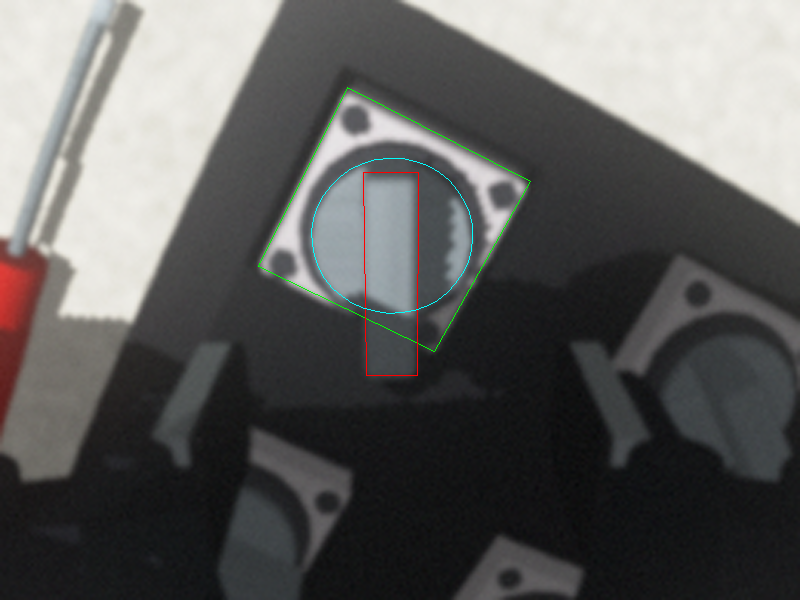

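```bash
python3 -m pendant '[{"tx":0,"ty":3.2,"tz":1.62,"ax":0,"ay":0,"az":0,"hand":0.6},{"tx":0,"ty":3.2,"tz":1.62,"ax":0,"ay":0,"az":0,"hand":0.6},{"tx":0,"ty":3.2,"tz":1.62,"ax":0,"ay":0,"az":0,"hand":0.6},{"tx":0,"ty":0,"tz":0,"ax":-0.128,"ay":0,"az":0,"hand":0.6},{"tx":0,"ty":0,"tz":0,"ax":-0.128,"ay":0,"az":0,"hand":0.6},{"tx":0,"ty":0,"tz":0,"ax":-0.128,"ay":0,"az":0,"hand":0.6},{"tx":0,"ty":0,"tz":0,"ax":-0.128,"ay":0,"az":0,"hand":0.6},{"tx":0,"ty":0,"tz":0,"ax":0,"ay":0,"az":0,"hand":0.6},{"tx":0,"ty":0,"tz":0,"ax":0,"ay":0,"az":0,"hand":0.6}]';python3 st.py; python3 pic.py wrist w5;python3 ov.py w5 .630 .1973 -33 120 120 380 315
```

```text
clock: 6.45
ee_pos: [0.6281, 0.1966, 0.1487]
orientation: [0.451, 1.525, -0.453]
force: [-0.6, 0.4, -0.3]
width: 0.0512
t 6.45 ee [0.6281 0.1966 0.1487] yaw 56.92 x [-2.6e-03 -5.0e-04 -1.0e+00] q [-0.31  0.59 -0.05  1.62  0.04  0.93  0.62] F [-0.6  0.4 -0.3] M [ 0.    -0.039 -0.013] w 0.0512
scale 1.5625
```

View pics/w5_o.png

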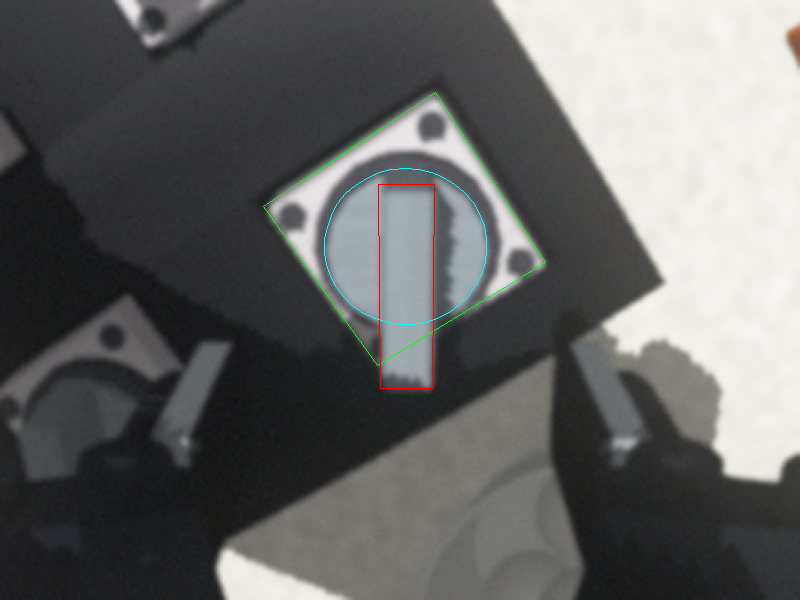

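```bash
python3 -m pendant '[{"tx":2.5,"ty":0.16,"tz":0.12,"ax":0,"ay":0,"az":0,"hand":0.6},{"tx":2.5,"ty":0,"tz":0,"ax":0,"ay":0,"az":0,"hand":0.6},{"tx":1.5,"ty":0,"tz":0,"ax":0,"ay":0,"az":0,"hand":0.5},{"tx":1.0,"ty":0,"tz":0,"ax":0,"ay":0,"az":0,"hand":0.4},{"tx":0,"ty":0,"tz":0,"ax":0,"ay":0,"az":0,"hand":0.3},{"tx":0,"ty":0,"tz":0,"ax":0,"ay":0,"az":0,"hand":0.3}]' 20;python3 st.py; python3 -m pendant '[{"tx":0,"ty":0,"tz":0,"ax":0,"ay":0,"az":0,"hand":0},{"tx":0,"ty":0,"tz":0,"ax":0,"ay":0,"az":0,"hand":0},{"tx":0,"ty":0,"tz":0,"ax":0,"ay":0,"az":0,"hand":0},{"tx":0,"ty":0,"tz":0,"ax":0,"ay":0,"az":0,"hand":0}]' 20;python3 st.py
```

```text
clock: 7.1
ee_pos: [0.6313, 0.1979, 0.0758]
orientation: [0.45, 1.523, -0.449]
force: [0.5, 0.9, -0.1]
width: 0.0257
t 7.1 ee [0.6313 0.1979 0.0758] yaw 57.11 x [ 6.e-04  2.e-04 -1.e+00] q [-0.31  0.69 -0.05  1.65  0.04  0.81  0.62] F [ 0.5  0.9 -0.1] M [ 0.008  0.022 -0.013] w 0.0257
clock: 7.5
ee_pos: [0.6315, 0.1973, 0.0764]
orientation: [0.45, 1.522, -0.45]
force: [-2.1, -2.5, 5.8]
width: 0.0116
t 7.5 ee [0.6315 0.1973 0.0764] yaw 57.1 x [ 1.3e-03 -1.0e-04 -1.0e+00] q [-0.31  0.69 -0.05  1.65  0.04  0.81  0.62] F [-2.1 -2.5  5.8] M [-0.546  0.429  0.022] w 0.0116
```

```bash
python3 -m pendant '[{"tx":0,"ty":0,"tz":0,"ax":-0.136,"ay":0,"az":0,"hand":0},{"tx":0,"ty":0,"tz":0,"ax":-0.136,"ay":0,"az":0,"hand":0},{"tx":0,"ty":0,"tz":0,"ax":-0.136,"ay":0,"az":0,"hand":0},{"tx":0,"ty":0,"tz":0,"ax":-0.136,"ay":0,"az":0,"hand":0},{"tx":0,"ty":0,"tz":0,"ax":-0.136,"ay":0,"az":0,"hand":0}]';python3 st.py; python3 -m pendant '[{"tx":0,"ty":0,"tz":0,"ax":-0.136,"ay":0,"az":0,"hand":0},{"tx":0,"ty":0,"tz":0,"ax":-0.136,"ay":0,"az":0,"hand":0},{"tx":0,"ty":0,"tz":0,"ax":-0.136,"ay":0,"az":0,"hand":0}]';python3 st.py;python3 -m pendant '[{"tx":0,"ty":0,"tz":0,"ax":-0.136,"ay":0,"az":0,"hand":0},{"tx":0,"ty":0,"tz":0,"ax":-0.136,"ay":0,"az":0,"hand":0}]';python3 st.py;python3 -m pendant '[{"tx":0,"ty":0,"tz":0,"ax":0,"ay":0,"az":0,"hand":0},{"tx":0,"ty":0,"tz":0,"ax":0,"ay":0,"az":0,"hand":0}]';python3 st.py
```

```text
clock: 8.0
ee_pos: [0.6317, 0.1984, 0.0765]
orientation: [-0.087, 1.567, 0.089]
force: [-1.5, -0.5, 4.1]
width: 0.0116
t 8.0 ee [0.6317 0.1984 0.0765] yaw 96.4 x [ 0.002   0.0013 -1.    ] q [-0.19  0.7  -0.22  1.64  0.19  0.82  1.2 ] F [-1.5 -0.5  4.1] M [ 0.043  0.244 -0.093] w 0.0116
clock: 8.3
ee_pos: [0.6314, 0.1991, 0.0765]
orientation: [-0.406, 1.53, 0.409]
force: [-0.8, 0.7, 4.0]
width: 0.0113
t 8.3 ee [0.6314 0.1991 0.0765] yaw 119.81 x [ 0.0017  0.002  -1.    ] q [-0.12  0.71 -0.32  1.64  0.27  0.84  1.54] F [-0.8  0.7  4. ] M [ 0.276  0.366 -0.017] w 0.0113
clock: 8.5
ee_pos: [0.6311, 0.1995, 0.0764]
orientation: [-0.618, 1.479, 0.62]
force: [-2.7, 1.3, 3.7]
width: 0.0115
t 8.5 ee [0.6311 0.1995 0.0764] yaw 135.4 x [ 0.0012  0.0023 -1.    ] q [-0.08  0.72 -0.38  1.64  0.33  0.85  1.77] F [-2.7  1.3  3.7] M [ 0.341  0.586 -0.033] w 0.0115
clock: 8.7
ee_pos: [0.6311, 0.1995, 0.0764]
orientation: [-0.613, 1.48, 0.616]
force: [-1.8, 1.2, 5.3]
width: 0.0118
t 8.7 ee [0.6311 0.1995 0.0764] yaw 135.08 x [ 0.0011  0.0026 -1.    ] q [-0.08  0.72 -0.38  1.64  0.33  0.85  1.77] F [-1.8  1.2  5.3] M [0.291 0.534 0.051] w 0.0118
```

```bash
python3 -m pendant '[{"tx":0,"ty":0,"tz":0,"ax":0,"ay":0,"az":0,"hand":0.5},{"tx":0,"ty":0,"tz":0,"ax":0,"ay":0,"az":0,"hand":0.6},{"tx":0,"ty":0,"tz":0,"ax":0,"ay":0,"az":0,"hand":0.6},{"tx":-4,"ty":0,"tz":0,"ax":0,"ay":0,"az":0,"hand":0.6},{"tx":-3.6,"ty":0,"tz":0,"ax":0,"ay":0,"az":0,"hand":0.6},{"tx":0,"ty":0,"tz":0,"ax":0,"ay":0,"az":0,"hand":0.6}]';python3 st.py; python3 pic.py wrist w6;python3 ov.py w6 .630 .1973 45 120 120 380 315;  python3 -m pendant '[{"tx":0,"ty":-0.1,"tz":-3.93,"ax":0,"ay":0,"az":0,"hand":0.6},{"tx":0,"ty":0,"tz":-3.93,"ax":0,"ay":0,"az":0,"hand":0.6},{"tx":0,"ty":0,"tz":-3.93,"ax":0,"ay":0,"az":0,"hand":0.6},{"tx":0,"ty":0,"tz":-3.93,"ax":0,"ay":0,"az":0,"hand":0.6},{"tx":0,"ty":0,"tz":0,"ax":0.131,"ay":0,"az":0,"hand":0.6},{"tx":0,"ty":0,"tz":0,"ax":0.131,"ay":0,"az":0,"hand":0.6},{"tx":0,"ty":0,"tz":0,"ax":0.131,"ay":0,"az":0,"hand":0.6},{"tx":0,"ty":0,"tz":0,"ax":0.131,"ay":0,"az":0,"hand":0.6},{"tx":0,"ty":0,"tz":0,"ax":0.131,"ay":0,"az":0,"hand":0.6},{"tx":0,"ty":0,"tz":0,"ax":0.131,"ay":0,"az":0,"hand":0.6},{"tx":0,"ty":0,"tz":0,"ax":0,"ay":0,"az":0,"hand":0.6},{"tx":0,"ty":0,"tz":0,"ax":0,"ay":0,"az":0,"hand":0.6}]';python3 st.py; python3 pic.py wrist w7;python3 ov.py w7 .5212 .0869 0 120 120 380 315
```

```text
clock: 9.3
ee_pos: [0.6344, 0.1993, 0.1571]
orientation: [-0.614, 1.472, 0.613]
force: [1.2, 0.9, 0.8]
width: 0.0517
t 9.3 ee [0.6344 0.1993 0.1571] yaw 135.03 x [ 0.0092  0.0032 -1.    ] q [-0.06  0.62 -0.41  1.6   0.29  0.97  1.8 ] F [1.2 0.9 0.8] M [ 0.041 -0.085  0.059] w 0.0517
scale 1.5625
clock: 10.55
ee_pos: [0.5199, 0.0856, 0.1505]
orientation: [-0.003, 1.572, 0.003]
force: [0.6, -0.7, -0.2]
width: 0.0515
t 10.55 ee [0.5199 0.0856 0.1505] yaw 90.22 x [-1.4e-03 -4.0e-04 -1.0e+00] q [ 0.01  0.4  -0.27  1.95  0.14  0.81  1.24] F [ 0.6 -0.7 -0.2] M [-0.003 -0.025  0.027] w 0.0515
scale 1.5625
```

View pics/w6_o.png

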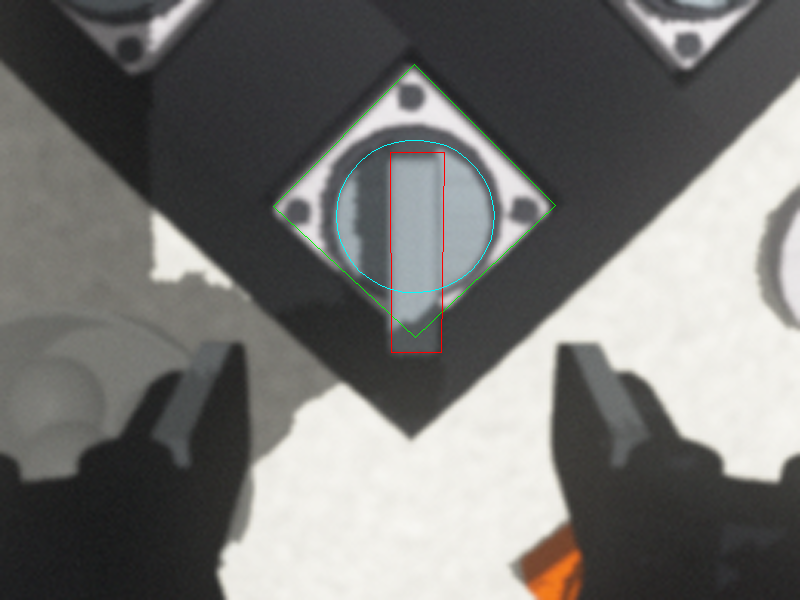

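View pics/w7_o.png

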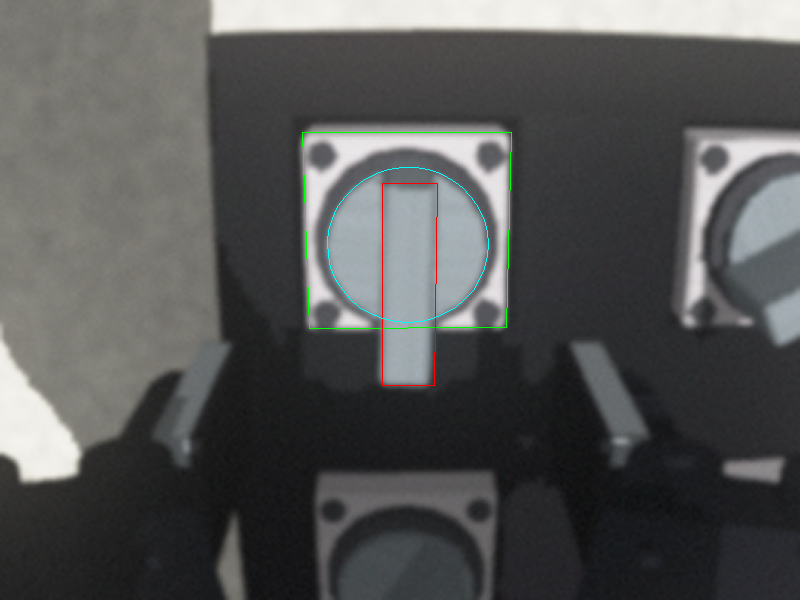

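```bash
python3 -m pendant '[{"tx":2.5,"ty":0.05,"tz":0,"ax":0,"ay":0,"az":0,"hand":0.6},{"tx":2.5,"ty":0,"tz":0,"ax":0,"ay":0,"az":0,"hand":0.6},{"tx":1.5,"ty":0,"tz":0,"ax":0,"ay":0,"az":0,"hand":0.5},{"tx":1.1,"ty":0,"tz":0,"ax":0,"ay":0,"az":0,"hand":0.4},{"tx":0,"ty":0,"tz":0,"ax":0,"ay":0,"az":0,"hand":0.3},{"tx":0,"ty":0,"tz":0,"ax":0,"ay":0,"az":0,"hand":0.3}]' 20;python3 st.py; python3 -m pendant '[{"tx":0,"ty":0,"tz":0,"ax":0,"ay":0,"az":0,"hand":0},{"tx":0,"ty":0,"tz":0,"ax":0,"ay":0,"az":0,"hand":0},{"tx":0,"ty":0,"tz":0,"ax":0,"ay":0,"az":0,"hand":0},{"tx":0,"ty":0,"tz":0,"ax":0,"ay":0,"az":0,"hand":0}]' 20;python3 st.py;python3 -m pendant '[{"tx":0,"ty":0,"tz":0,"ax":0.136,"ay":0,"az":0,"hand":0},{"tx":0,"ty":0,"tz":0,"ax":0.136,"ay":0,"az":0,"hand":0},{"tx":0,"ty":0,"tz":0,"ax":0.136,"ay":0,"az":0,"hand":0},{"tx":0,"ty":0,"tz":0,"ax":0.136,"ay":0,"az":0,"hand":0},{"tx":0,"ty":0,"tz":0,"ax":0.136,"ay":0,"az":0,"hand":0}]';python3 st.py; python3 -m pendant '[{"tx":0,"ty":0,"tz":0,"ax":0.136,"ay":0,"az":0,"hand":0},{"tx":0,"ty":0,"tz":0,"ax":0.136,"ay":0,"az":0,"hand":0},{"tx":0,"ty":0,"tz":0,"ax":0.136,"ay":0,"az":0,"hand":0}]';python3 st.py;python3 -m pendant '[{"tx":0,"ty":0,"tz":0,"ax":0.136,"ay":0,"az":0,"hand":0},{"tx":0,"ty":0,"tz":0,"ax":0.136,"ay":0,"az":0,"hand":0}]';python3 st.py;python3 -m pendant '[{"tx":0,"ty":0,"tz":0,"ax":0,"ay":0,"az":0,"hand":0},{"tx":0,"ty":0,"tz":0,"ax":0,"ay":0,"az":0,"hand":0}]';python3 st.py
```

```text
clock: 11.2
ee_pos: [0.5207, 0.0862, 0.0755]
orientation: [-0.001, 1.571, 0.001]
force: [-0.1, -0.2, 0.4]
width: 0.0255
t 11.2 ee [0.5207 0.0862 0.0755] yaw 90.05 x [ 0.e+00  2.e-04 -1.e+00] q [-0.02  0.52 -0.24  1.99  0.19  0.66  1.19] F [-0.1 -0.2  0.4] M [-0.042 -0.043 -0.04 ] w 0.0255
clock: 11.6
ee_pos: [0.5212, 0.0866, 0.0761]
orientation: [-0.0, 1.569, 0.001]
force: [-0.1, 1.6, 3.7]
width: 0.0112
t 11.6 ee [0.5212 0.0866 0.0761] yaw 90.03 x [ 1.8e-03  5.0e-04 -1.0e+00] q [-0.02  0.52 -0.24  1.99  0.19  0.66  1.19] F [-0.1  1.6  3.7] M [ 0.25   0.007 -0.009] w 0.0112
clock: 12.1
ee_pos: [0.5211, 0.0861, 0.0761]
orientation: [0.536, 1.502, -0.535]
force: [-1.4, -1.0, 5.3]
width: 0.0115
t 12.1 ee [0.5211 0.0861 0.0761] yaw 50.79 x [ 1.3e-03 -2.0e-04 -1.0e+00] q [-0.16  0.5  -0.07  1.99  0.05  0.65  0.62] F [-1.4 -1.   5.3] M [-0.11   0.195  0.334] w 0.0115
clock: 12.4
ee_pos: [0.5207, 0.0858, 0.0761]
orientation: [0.85, 1.398, -0.85]
force: [-1.8, -0.2, 5.2]
width: 0.0115
t 12.4 ee [0.5207 0.0858 0.0761] yaw 27.4 x [ 5.e-04 -5.e-04 -1.e+00] q [-0.24  0.5   0.04  1.99 -0.03  0.64  0.29] F [-1.8 -0.2  5.2] M [-0.2    0.408  0.321] w 0.0115
clock: 12.6
ee_pos: [0.5205, 0.0857, 0.0761]
orientation: [1.056, 1.299, -1.056]
force: [-2.2, -0.7, 7.6]
width: 0.0114
t 12.6 ee [0.5205 0.0857 0.0761] yaw 11.82 x [-1.e-04 -5.e-04 -1.e+00] q [-0.3   0.51  0.11  2.   -0.08  0.64  0.07] F [-2.2 -0.7  7.6] M [-0.296  0.623  0.286] w 0.0114
clock: 12.8
ee_pos: [0.5204, 0.0857, 0.0761]
orientation: [1.051, 1.301, -1.053]
force: [-2.5, -1.2, 8.6]
width: 0.0114
t 12.8 ee [0.5204 0.0857 0.0761] yaw 12.12 x [-1.e-04 -8.e-04 -1.e+00] q [-0.3   0.51  0.1   2.   -0.08  0.64  0.07] F [-2.5 -1.2  8.6] M [-0.307  0.511  0.215] w 0.0114
```

```bash
python3 -m pendant '[{"tx":0,"ty":0,"tz":0,"ax":0,"ay":0,"az":0,"hand":0.5},{"tx":0,"ty":0,"tz":0,"ax":0,"ay":0,"az":0,"hand":0.6},{"tx":0,"ty":0,"tz":0,"ax":0,"ay":0,"az":0,"hand":0.6},{"tx":-4,"ty":0,"tz":0,"ax":0,"ay":0,"az":0,"hand":0.6},{"tx":-3.6,"ty":0,"tz":0,"ax":0,"ay":0,"az":0,"hand":0.6},{"tx":0,"ty":0,"tz":0,"ax":0,"ay":0,"az":0,"hand":0.6}]';python3 st.py; python3 pic.py wrist w8;python3 ov.py w8 .5212 .0869 -77 120 120 380 315;  python3 -m pendant '[{"tx":0,"ty":3.55,"tz":0.71,"ax":0,"ay":0,"az":0,"hand":0.6},{"tx":0,"ty":3.55,"tz":0.71,"ax":0,"ay":0,"az":0,"hand":0.6},{"tx":0,"ty":3.55,"tz":0.71,"ax":0,"ay":0,"az":0,"hand":0.6},{"tx":0,"ty":0,"tz":0,"ax":-0.125,"ay":0,"az":0,"hand":0.6},{"tx":0,"ty":0,"tz":0,"ax":-0.125,"ay":0,"az":0,"hand":0.6},{"tx":0,"ty":0,"tz":0,"ax":-0.125,"ay":0,"az":0,"hand":0.6},{"tx":0,"ty":0,"tz":0,"ax":-0.125,"ay":0,"az":0,"hand":0.6},{"tx":0,"ty":0,"tz":0,"ax":-0.125,"ay":0,"az":0,"hand":0.6},{"tx":0,"ty":0,"tz":0,"ax":-0.125,"ay":0,"az":0,"hand":0.6},{"tx":0,"ty":0,"tz":0,"ax":-0.125,"ay":0,"az":0,"hand":0.6},{"tx":0,"ty":0,"tz":0,"ax":0,"ay":0,"az":0,"hand":0.6},{"tx":0,"ty":0,"tz":0,"ax":0,"ay":0,"az":0,"hand":0.6}]';python3 st.py; python3 pic.py wrist w9;python3 ov.py w9 .630 .0875 -28 120 120 380 315
```

```text
clock: 13.4
ee_pos: [0.524, 0.0867, 0.1557]
orientation: [1.057, 1.296, -1.046]
force: [1.3, -0.2, 0.6]
width: 0.0509
t 13.4 ee [0.524  0.0867 0.1557] yaw 12.07 x [ 0.0083  0.002  -1.    ] q [-0.31  0.38  0.12  1.96 -0.06  0.8   0.05] F [ 1.3 -0.2  0.6] M [ 0.033 -0.046 -0.006] w 0.0509
scale 1.5625
clock: 14.65
ee_pos: [0.6284, 0.0875, 0.1501]
orientation: [0.383, 1.539, -0.383]
force: [-0.3, 0.9, -0.3]
width: 0.0513
t 14.65 ee [0.6284 0.0875 0.1501] yaw 62.02 x [-2.e-03  1.e-04 -1.e+00] q [-0.12  0.55 -0.08  1.68  0.05  0.91  0.86] F [-0.3  0.9 -0.3] M [ 0.011 -0.037 -0.031] w 0.0513
scale 1.5625
```

View pics/w8_o.png

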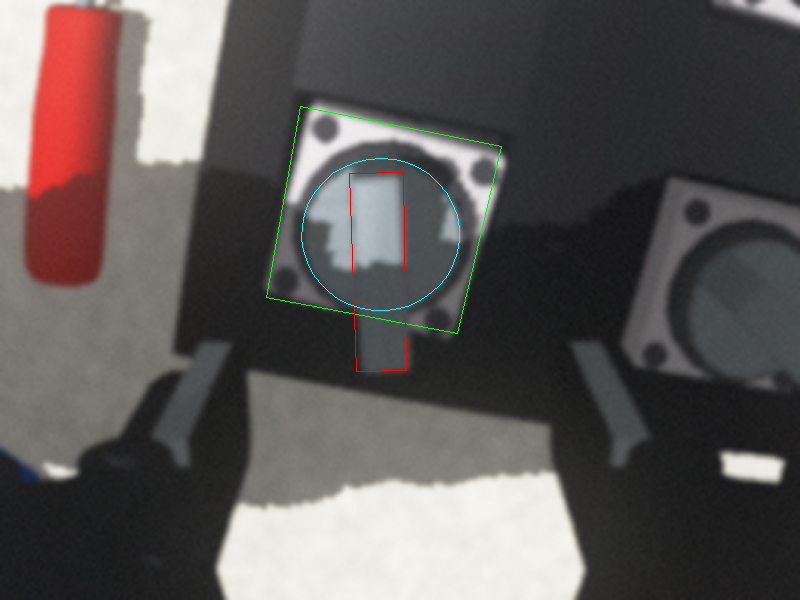

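View pics/w9_o.png

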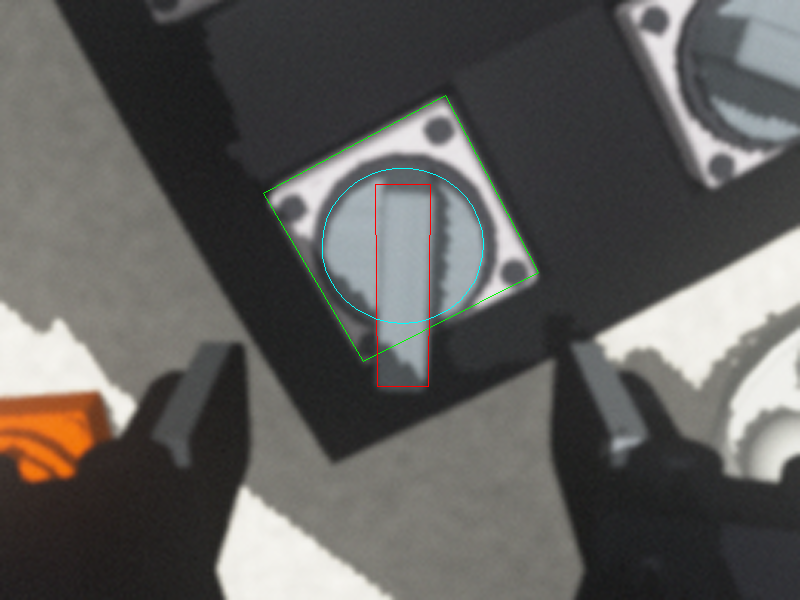

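```bash
python3 -m pendant '[{"tx":2.5,"ty":0.05,"tz":0.08,"ax":0,"ay":0,"az":0,"hand":0.6},{"tx":2.5,"ty":0,"tz":0,"ax":0,"ay":0,"az":0,"hand":0.6},{"tx":1.5,"ty":0,"tz":0,"ax":0,"ay":0,"az":0,"hand":0.5},{"tx":1.1,"ty":0,"tz":0,"ax":0,"ay":0,"az":0,"hand":0.4},{"tx":0,"ty":0,"tz":0,"ax":0,"ay":0,"az":0,"hand":0.3},{"tx":0,"ty":0,"tz":0,"ax":0,"ay":0,"az":0,"hand":0.3}]' 20;python3 st.py; python3 -m pendant '[{"tx":0,"ty":0,"tz":0,"ax":0,"ay":0,"az":0,"hand":0},{"tx":0,"ty":0,"tz":0,"ax":0,"ay":0,"az":0,"hand":0},{"tx":0,"ty":0,"tz":0,"ax":0,"ay":0,"az":0,"hand":0},{"tx":0,"ty":0,"tz":0,"ax":0,"ay":0,"az":0,"hand":0}]' 20;python3 st.py;python3 -m pendant '[{"tx":0,"ty":0,"tz":0,"ax":0.136,"ay":0,"az":0,"hand":0},{"tx":0,"ty":0,"tz":0,"ax":0.136,"ay":0,"az":0,"hand":0},{"tx":0,"ty":0,"tz":0,"ax":0.136,"ay":0,"az":0,"hand":0},{"tx":0,"ty":0,"tz":0,"ax":0.136,"ay":0,"az":0,"hand":0},{"tx":0,"ty":0,"tz":0,"ax":0.136,"ay":0,"az":0,"hand":0}]';python3 st.py; python3 -m pendant '[{"tx":0,"ty":0,"tz":0,"ax":0.136,"ay":0,"az":0,"hand":0},{"tx":0,"ty":0,"tz":0,"ax":0.136,"ay":0,"az":0,"hand":0},{"tx":0,"ty":0,"tz":0,"ax":0.136,"ay":0,"az":0,"hand":0}]';python3 st.py;python3 -m pendant '[{"tx":0,"ty":0,"tz":0,"ax":0.136,"ay":0,"az":0,"hand":0},{"tx":0,"ty":0,"tz":0,"ax":0.136,"ay":0,"az":0,"hand":0}]';python3 st.py;python3 -m pendant '[{"tx":0,"ty":0,"tz":0,"ax":0,"ay":0,"az":0,"hand":0},{"tx":0,"ty":0,"tz":0,"ax":0,"ay":0,"az":0,"hand":0}]';python3 st.py
```

```text
clock: 15.3
ee_pos: [0.6304, 0.0879, 0.0757]
orientation: [0.38, 1.537, -0.38]
force: [0.4, 0.9, -0.3]
width: 0.0257
t 15.3 ee [0.6304 0.0879 0.0757] yaw 62.21 x [ 5.e-04  1.e-04 -1.e+00] q [-0.13  0.65 -0.07  1.71  0.06  0.78  0.86] F [ 0.4  0.9 -0.3] M [ 0.019  0.021 -0.029] w 0.0257
clock: 15.7
ee_pos: [0.6309, 0.0875, 0.0765]
orientation: [0.381, 1.535, -0.38]
force: [0.3, -1.6, 5.0]
width: 0.0115
t 15.7 ee [0.6309 0.0875 0.0765] yaw 62.2 x [ 0.002 -0.    -1.   ] q [-0.13  0.65 -0.07  1.71  0.06  0.78  0.86] F [ 0.3 -1.6  5. ] M [-0.292  0.14  -0.025] w 0.0115
clock: 16.2
ee_pos: [0.6306, 0.0871, 0.0764]
orientation: [0.91, 1.371, -0.909]
force: [-1.7, -2.7, 6.7]
width: 0.0113
t 16.2 ee [0.6306 0.0871 0.0764] yaw 22.91 x [ 1.1e-03 -4.0e-04 -1.0e+00] q [-0.25  0.65  0.1   1.72 -0.08  0.78  0.29] F [-1.7 -2.7  6.7] M [-0.564  0.453  0.017] w 0.0113
clock: 16.5
ee_pos: [0.6302, 0.087, 0.0764]
orientation: [1.215, 1.205, -1.215]
force: [-2.8, -2.6, 7.1]
width: 0.0116
t 16.5 ee [0.6302 0.087  0.0764] yaw -0.46 x [ 5.e-04 -4.e-04 -1.e+00] q [-0.32  0.66  0.2   1.72 -0.17  0.78 -0.05] F [-2.8 -2.6  7.1] M [-0.633  0.612  0.013] w 0.0116
clock: 16.7
ee_pos: [0.63, 0.087, 0.0764]
orientation: [1.412, 1.063, -1.413]
force: [-3.9, -2.8, 7.8]
width: 0.0116
t 16.7 ee [0.63   0.087  0.0764] yaw -16.04 x [-1.e-04 -4.e-04 -1.e+00] q [-0.37  0.66  0.27  1.72 -0.23  0.78 -0.28] F [-3.9 -2.8  7.8] M [-0.593  0.773 -0.037] w 0.0116
clock: 16.9
ee_pos: [0.63, 0.087, 0.0764]
orientation: [1.408, 1.066, -1.409]
force: [-2.5, -2.2, 9.7]
width: 0.0118
t 16.9 ee [0.63   0.087  0.0764] yaw -15.73 x [-0.e+00 -7.e-04 -1.e+00] q [-0.37  0.66  0.27  1.72 -0.23  0.78 -0.27] F [-2.5 -2.2  9.7] M [-0.594  0.723  0.024] w 0.0118
```

```bash
python3 -m pendant '[{"tx":0,"ty":0,"tz":0,"ax":0,"ay":0,"az":0,"hand":0.5},{"tx":0,"ty":0,"tz":0,"ax":0,"ay":0,"az":0,"hand":0.6},{"tx":0,"ty":0,"tz":0,"ax":0,"ay":0,"az":0,"hand":0.6},{"tx":-4,"ty":0,"tz":0,"ax":0,"ay":0,"az":0,"hand":0.6},{"tx":-3.6,"ty":0,"tz":0,"ax":0,"ay":0,"az":0,"hand":0.6},{"tx":0,"ty":0,"tz":0,"ax":0,"ay":0,"az":0,"hand":0.6}]';python3 st.py; python3 pic.py wrist w10;python3 ov.py w10 .630 .0875 -106 120 120 380 315;  python3 -m pendant '[{"tx":0,"ty":-3.53,"tz":1.04,"ax":0,"ay":0,"az":0,"hand":0.6},{"tx":0,"ty":-3.53,"tz":1.04,"ax":0,"ay":0,"az":0,"hand":0.6},{"tx":0,"ty":-3.53,"tz":1.04,"ax":0,"ay":0,"az":0,"hand":0.6},{"tx":0,"ty":0,"tz":0,"ax":-0.127,"ay":0,"az":0,"hand":0.6},{"tx":0,"ty":0,"tz":0,"ax":-0.127,"ay":0,"az":0,"hand":0.6},{"tx":0,"ty":0,"tz":0,"ax":-0.127,"ay":0,"az":0,"hand":0.6},{"tx":0,"ty":0,"tz":0,"ax":-0.127,"ay":0,"az":0,"hand":0.6},{"tx":0,"ty":0,"tz":0,"ax":0,"ay":0,"az":0,"hand":0.6},{"tx":0,"ty":0,"tz":0,"ax":0,"ay":0,"az":0,"hand":0.6}]';python3 st.py; python3 pic.py wrist w11;python3 ov.py w11 .5212 .0869 -77 120 120 380 315
```

```text
clock: 17.5
ee_pos: [0.6339, 0.0882, 0.1567]
orientation: [1.415, 1.063, -1.4]
force: [1.2, -0.9, 0.4]
width: 0.0513
t 17.5 ee [0.6339 0.0882 0.1567] yaw -15.7 x [ 0.0093  0.0019 -1.    ] q [-0.4   0.56  0.3   1.69 -0.2   0.92 -0.3 ] F [ 1.2 -0.9  0.4] M [ 0.029 -0.052 -0.003] w 0.0513
scale 1.5625
clock: 18.45
ee_pos: [0.5191, 0.0863, 0.1505]
orientation: [1.037, 1.311, -1.039]
force: [-0.2, 0.2, 0.1]
width: 0.0511
t 18.45 ee [0.5191 0.0863 0.1505] yaw 13.21 x [-1.4e-03 -1.0e-04 -1.0e+00] q [-0.37  0.39  0.19  1.97 -0.1   0.8   0.11] F [-0.2  0.2  0.1] M [-0.023  0.028  0.016] w 0.0511
scale 1.5625
```

View pics/w10_o.png

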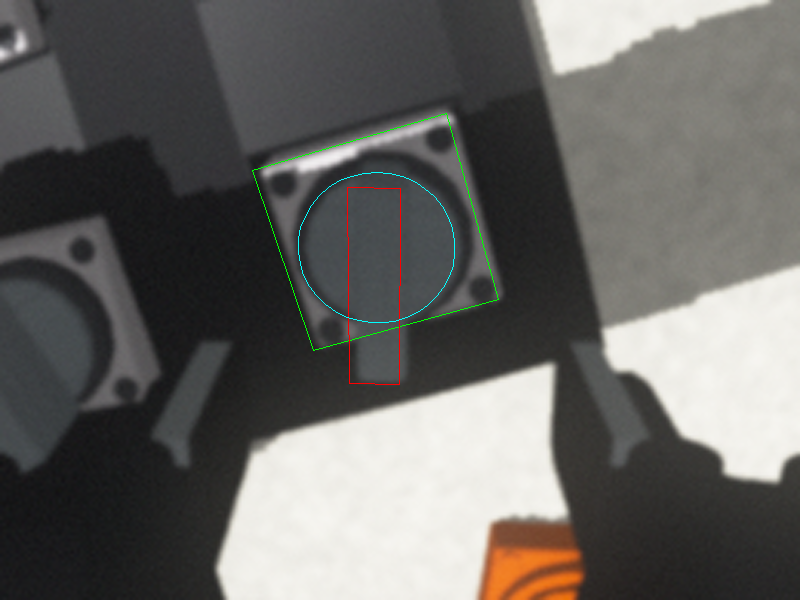

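View pics/w11_o.png

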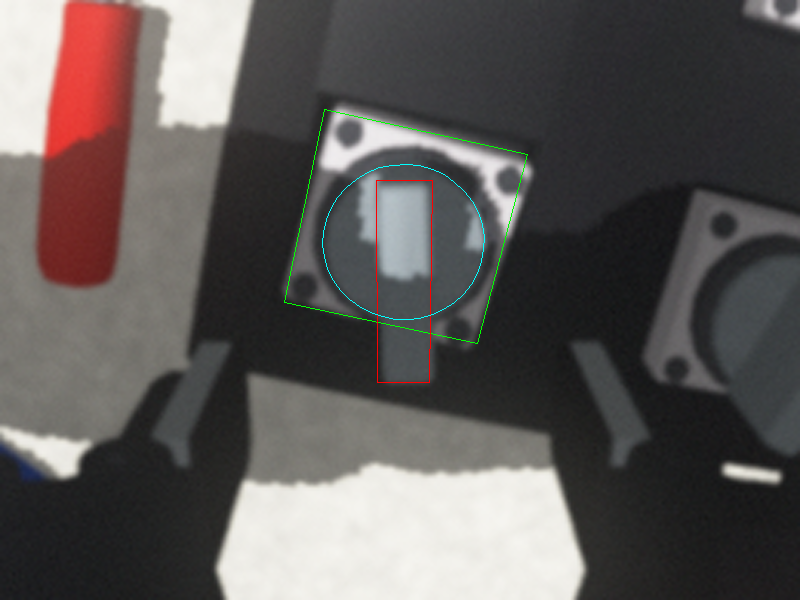

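```bash
python3 -m pendant '[{"tx":2.5,"ty":0.1,"tz":0,"ax":0,"ay":0,"az":0,"hand":0.6},{"tx":2.5,"ty":0,"tz":0,"ax":0,"ay":0,"az":0,"hand":0.6},{"tx":1.5,"ty":0,"tz":0,"ax":0,"ay":0,"az":0,"hand":0.5},{"tx":1.3,"ty":0,"tz":0,"ax":0,"ay":0,"az":0,"hand":0.4},{"tx":0,"ty":0,"tz":0,"ax":0,"ay":0,"az":0,"hand":0.3},{"tx":0,"ty":0,"tz":0,"ax":0,"ay":0,"az":0,"hand":0.25}]' 20;python3 st.py; python3 -m pendant '[{"tx":0,"ty":0,"tz":0,"ax":0,"ay":0,"az":0,"hand":0},{"tx":0,"ty":0,"tz":0,"ax":0,"ay":0,"az":0,"hand":0},{"tx":0,"ty":0,"tz":0,"ax":0,"ay":0,"az":0,"hand":0},{"tx":0,"ty":0,"tz":0,"ax":0,"ay":0,"az":0,"hand":0}]' 20;python3 st.py;python3 -m pendant '[{"tx":-0.1,"ty":0,"tz":0,"ax":0,"ay":0,"az":0,"hand":0},{"tx":0,"ty":0,"tz":0,"ax":0,"ay":0,"az":0,"hand":0}]' 40;python3 st.py
```

```text
clock: 19.1
ee_pos: [0.5207, 0.0866, 0.0733]
orientation: [1.035, 1.311, -1.036]
force: [-0.9, -0.1, -0.9]
width: 0.0213
t 19.1 ee [0.5207 0.0866 0.0733] yaw 13.37 x [-3.e-04 -2.e-04 -1.e+00] q [-0.35  0.51  0.17  2.   -0.14  0.64  0.14] F [-0.9 -0.1 -0.9] M [ 0.046 -0.006  0.009] w 0.0213
clock: 19.5
ee_pos: [0.5205, 0.0866, 0.0739]
orientation: [1.035, 1.311, -1.035]
force: [-3.8, -0.6, 5.8]
width: 0.0116
t 19.5 ee [0.5205 0.0866 0.0739] yaw 13.41 x [ 0.e+00  2.e-04 -1.e+00] q [-0.35  0.51  0.17  2.   -0.14  0.64  0.14] F [-3.8 -0.6  5.8] M [-0.169  0.769  0.099] w 0.0116
clock: 19.7
ee_pos: [0.5204, 0.0867, 0.0741]
orientation: [1.035, 1.311, -1.035]
force: [-2.2, 0.7, -1.1]
width: 0.0112
t 19.7 ee [0.5204 0.0867 0.0741] yaw 13.41 x [-3.e-04  1.e-04 -1.e+00] q [-0.35  0.51  0.17  2.   -0.14  0.64  0.14] F [-2.2  0.7 -1.1] M [0.069 0.302 0.06 ] w 0.0112
```

Now raise the grip to 60 N and lift straight up. I'll check that the unit comes along.

```bash
python3 -m pendant '[{"tx":-0.2,"ty":0,"tz":0,"ax":0,"ay":0,"az":0,"hand":0},{"tx":-0.5,"ty":0,"tz":0,"ax":0,"ay":0,"az":0,"hand":0},{"tx":-1,"ty":0,"tz":0,"ax":0,"ay":0,"az":0,"hand":0},{"tx":-2,"ty":0,"tz":0,"ax":0,"ay":0,"az":0,"hand":0},{"tx":-2,"ty":0,"tz":0,"ax":0,"ay":0,"az":0,"hand":0},{"tx":-1.8,"ty":0,"tz":0,"ax":0,"ay":0,"az":0,"hand":0},{"tx":0,"ty":0,"tz":0,"ax":0,"ay":0,"az":0,"hand":0},{"tx":0,"ty":0,"tz":0,"ax":0,"ay":0,"az":0,"hand":0}]' 60;python3 st.py; python3 pic.py wrist w12
```

```text
clock: 20.5
ee_pos: [0.5208, 0.0866, 0.1497]
orientation: [1.036, 1.31, -1.034]
force: [0.6, 0.1, -5.3]
width: 0.011
t 20.5 ee [0.5208 0.0866 0.1497] yaw 13.4 x [ 1.1e-03  4.0e-04 -1.0e+00] q [-0.38  0.39  0.19  1.96 -0.1   0.8   0.11] F [ 0.6  0.1 -5.3] M [-0.045  0.069 -0.011] w 0.011
scale 1.5625
```

View pics/w12_v.png

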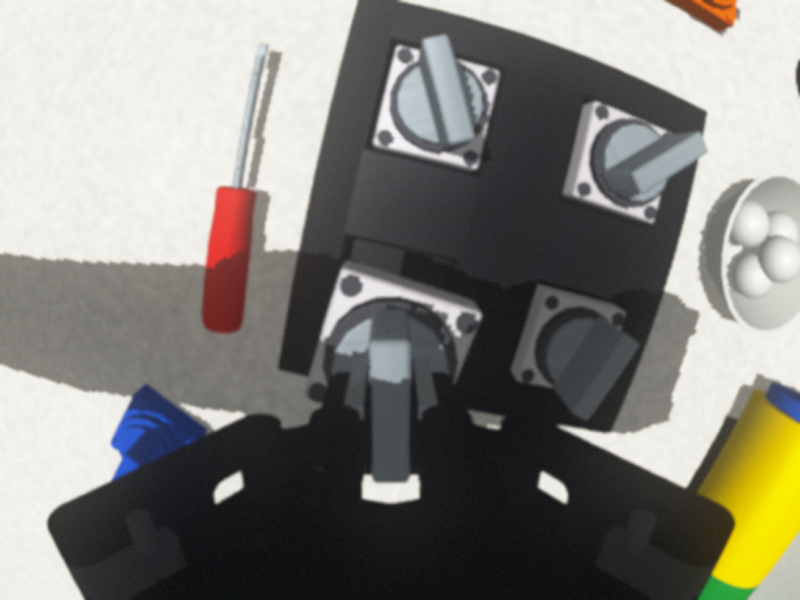

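```bash
python3 - <<'E'
from h import *
im=cv2.imread('pics/w12.png')
cv2.imwrite('pics/w12z.png',cv2.resize(im[155:280,180:330],None,fx=5,fy=5,interpolation=cv2.INTER_CUBIC))
E
```

```text
(no output)
```

View pics/w12z.png

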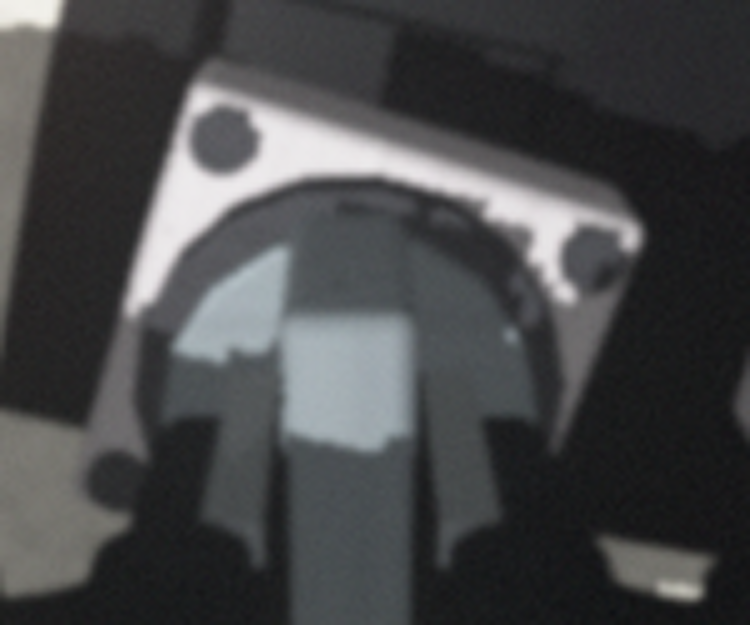

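```bash
cat > heldfit.py <<'E'
from overlay import *
from scipy.optimize import least_squares
E
python3 - <<'E'
from overlay import *
m=np.load('m_w12.npy',allow_pickle=True).item()
f=lambda p:(np.array(p)+.5)/5-.5+np.array([180,155])
P=onz(m,f([(193,85),(643,232),(85,470),(555,450),(224,138),(595,258),(115,480)]),.1056,True)
d=lambda a,b:(np.degrees(np.arctan2(*(P[b]-P[a])[[1,0]])).round(2),np.linalg.norm(P[b]-P[a]).round(4))
print(P.round(4).tolist());print('front edge',d(0,1),'left',d(0,2),'right',d(1,3),'holes',d(4,5),d(4,6))
# centre from corner 0,1 + inward
e=P[1]-P[0];L=np.linalg.norm(e);e/=L
n=np.array([-e[1],e[0],0]); 
print('centre', ((P[0]+P[1])/2+n*.028).round(4),((P[0]+P[1])/2-n*.028).round(4))
print('hole centre',((P[5]+P[6])/2).round(4))
E
```

```text
[[0.4971, 0.1158, 0.1056], [0.552, 0.111, 0.1056], [0.4936, 0.0654, 0.1056], [0.5495, 0.0817, 0.1056], [0.5018, 0.1106, 0.1056], [0.5473, 0.1066, 0.1056], [0.4975, 0.065, 0.1056]]
front edge (np.float64(-5.01), np.float64(0.0551)) left (np.float64(-93.89), np.float64(0.0505)) right (np.float64(-94.95), np.float64(0.0294)) holes (np.float64(-5.0), np.float64(0.0456)) (np.float64(-95.38), np.float64(0.0458))
centre [0.527  0.1413 0.1056] [0.5221 0.0855 0.1056]
hole centre [0.5224 0.0858 0.1056]
```

```bash
python3 -m pendant '[{"tx":-1,"ty":-0.2,"tz":1.4,"ax":0,"ay":0,"az":0,"hand":0},{"tx":0,"ty":-0.4,"tz":2.84,"ax":0,"ay":0,"az":0,"hand":0},{"tx":0,"ty":-0.4,"tz":2.84,"ax":0,"ay":0,"az":0,"hand":0},{"tx":0,"ty":-0.4,"tz":2.84,"ax":0,"ay":0,"az":0,"hand":0},{"tx":0,"ty":-0.4,"tz":2.84,"ax":0,"ay":0,"az":0,"hand":0},{"tx":0,"ty":-0.4,"tz":2.84,"ax":0,"ay":0,"az":0,"hand":0},{"tx":0,"ty":-0.4,"tz":2.84,"ax":0,"ay":0,"az":0,"hand":0},{"tx":0,"ty":-0.4,"tz":2.84,"ax":0,"ay":0,"az":0,"hand":0},{"tx":0,"ty":-0.4,"tz":2.84,"ax":0,"ay":0,"az":0,"hand":0},{"tx":0,"ty":-0.4,"tz":2.84,"ax":0,"ay":0,"az":0,"hand":0},{"tx":0,"ty":-0.2,"tz":1.4,"ax":0,"ay":0,"az":0,"hand":0},{"tx":0,"ty":0,"tz":0,"ax":-0.097,"ay":0,"az":0,"hand":0}]' 60; python3 -m pendant '[{"tx":0,"ty":0,"tz":0,"ax":0,"ay":0,"az":0,"hand":0},{"tx":0,"ty":0,"tz":0,"ax":0,"ay":0,"az":0,"hand":0},{"tx":0,"ty":0,"tz":0,"ax":0,"ay":0,"az":0,"hand":0}]'; python3 st.py;python3 pic.py wrist w13 150 120 370 285;python3 pic.py top t13 230 140 380 250
```

```text
clock: 21.75
ee_pos: [0.5463, -0.2028, 0.1589]
orientation: [0.963, 1.346, -0.967]
force: [-0.8, 0.4, -5.9]
width: 0.0109
clock: 22.05
ee_pos: [0.5473, -0.1976, 0.1591]
orientation: [0.963, 1.349, -0.962]
force: [-0.2, 0.4, -5.8]
width: 0.0109
t 22.05 ee [ 0.5473 -0.1976  0.1591] yaw 18.94 x [-7.e-04  7.e-04 -1.e+00] q [ 0.11  0.46  0.25  1.83 -0.15  0.87  0.75] F [-0.2  0.4 -5.8] M [ 0.016 -0.016 -0.051] w 0.0109
scale 3.6363636363636362
scale 5.333333333333333
```

View pics/w13_v.png

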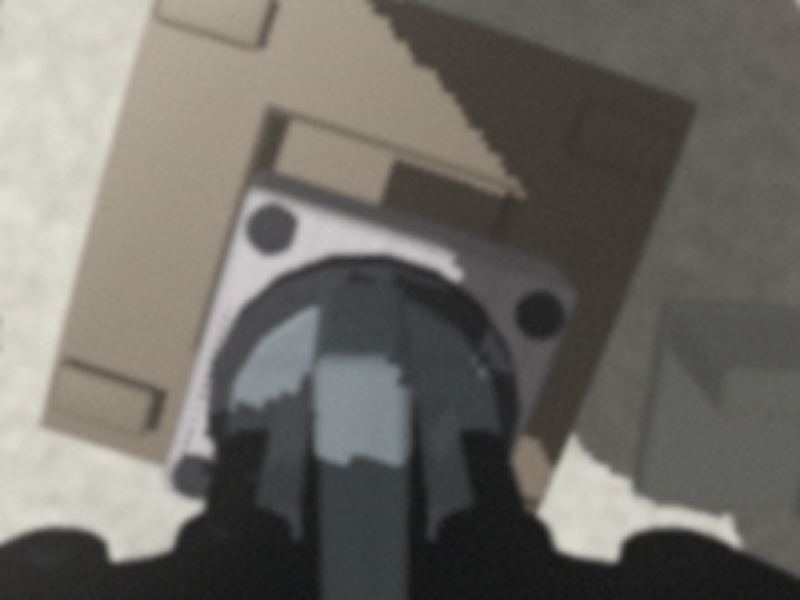

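View pics/t13_v.png

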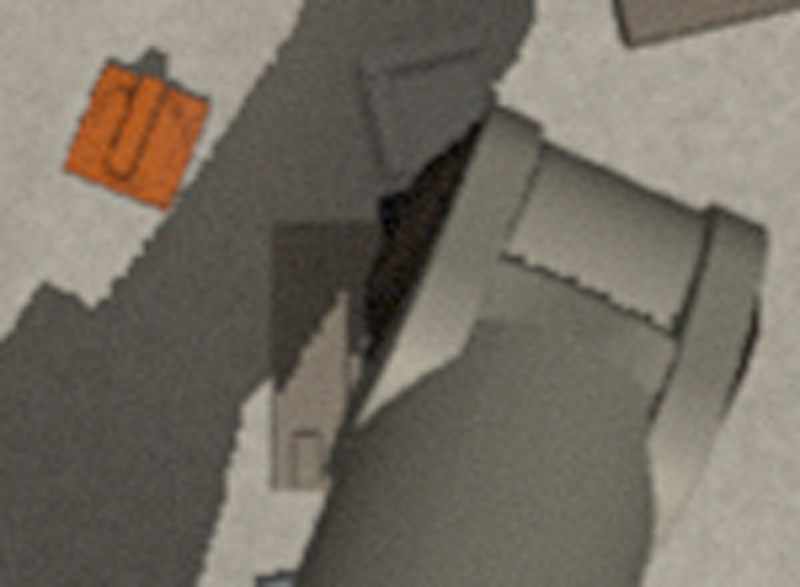

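```bash
python3 - <<'E'
from overlay import *
m=np.load('m_w13.npy',allow_pickle=True).item();s=800/220
f=lambda p:(np.array(p)+.5)/s-.5+np.array([150,120])
H=onz(m,f([(272,228),(541,316),(193,476)]),.115,True)
d=lambda P,a,b:(np.degrees(np.arctan2(*(P[b]-P[a])[[1,0]])).round(2),np.linalg.norm(P[b]-P[a]).round(4))
print('holes',d(H,0,1),d(H,0,2),'centre',((H[1]+H[2])/2).round(4))
T=onz(m,f([(270,107),(525,193),(695,103),(43,427),(390,0),(153,10),(545,500)]),.03,True)
print(T.round(4).tolist());print('pocket front',d(T,0,1),'tray near edge',d(T,4,2),'left',d(T,5,3),'right',d(T,2,6))
t,q=0,[.548,-.198]
a=np.radians(0.55);c=np.array([[np.cos(a),-np.sin(a)],[np.sin(a),np.cos(a)]])
for nm,i,loc in(('pTL',0,(-.03,.03)),('pR',1,(-.03,-.03)) ,('tR',2,(-.065,-.065)),('tBL',3,(.065,.065))):
  for sgn in((1,1),(1,-1),(-1,1),(-1,-1)):
    l=c@(np.abs(loc)*sgn); print(nm,sgn,(T[i][:2]-l).round(4))
E
```

```text
holes (np.float64(0.36), np.float64(0.0455)) (np.float64(-89.82), np.float64(0.0456)) centre [ 0.549  -0.1985  0.115 ]
[[0.5159, -0.1688, 0.03], [0.5794, -0.1685, 0.03], [0.6109, -0.1339, 0.03], [0.4843, -0.2657, 0.03], [0.5342, -0.1363, 0.03], [0.4827, -0.1556, 0.03], [0.6143, -0.2422, 0.03]]
pocket front (np.float64(0.29), np.float64(0.0635)) tray near edge (np.float64(1.78), np.float64(0.0767)) left (np.float64(-89.12), np.float64(0.1101)) right (np.float64(-88.21), np.float64(0.1083))
pTL (1, 1) [ 0.4862 -0.1991]
pTL (1, -1) [ 0.4856 -0.1391]
pTL (-1, 1) [ 0.5462 -0.1985]
pTL (-1, -1) [ 0.5456 -0.1385]
pR (1, 1) [ 0.5497 -0.1988]
pR (1, -1) [ 0.5491 -0.1388]
pR (-1, 1) [ 0.6097 -0.1982]
pR (-1, -1) [ 0.6091 -0.1382]
tR (1, 1) [ 0.5465 -0.1995]
tR (1, -1) [ 0.5453 -0.0695]
tR (-1, 1) [ 0.6765 -0.1983]
tR (-1, -1) [ 0.6752 -0.0683]
tBL (1, 1) [ 0.42   -0.3313]
tBL (1, -1) [ 0.4187 -0.2013]
tBL (-1, 1) [ 0.55   -0.3301]
tBL (-1, -1) [ 0.5487 -0.2001]
```

```bash
python3 -m pendant '[{"tx":2,"ty":-0.14,"tz":0.04,"ax":-0.005,"ay":0,"az":0,"hand":0},{"tx":2,"ty":0,"tz":0,"ax":0,"ay":0,"az":0,"hand":0},{"tx":1.5,"ty":0,"tz":0,"ax":0,"ay":0,"az":0,"hand":0},{"tx":0,"ty":0,"tz":0,"ax":0,"ay":0,"az":0,"hand":0},{"tx":0,"ty":0,"tz":0,"ax":0,"ay":0,"az":0,"hand":0},{"tx":0,"ty":0,"tz":0,"ax":0,"ay":0,"az":0,"hand":0}]' 60; python3 st.py;python3 pic.py wrist w14 130 110 370 290;python3 pic.py scene s14 170 110 310 215
```

```text
clock: 22.75
ee_pos: [0.5472, -0.1997, 0.1053]
orientation: [0.958, 1.348, -0.958]
force: [-0.1, 0.6, -6.6]
width: 0.0108
t 22.75 ee [ 0.5472 -0.1997  0.1053] yaw 19.25 x [ 1.8e-03 -6.0e-04 -1.0e+00] q [ 0.12  0.54  0.23  1.85 -0.17  0.76  0.78] F [-0.1  0.6 -6.6] M [0.005 0.001 0.01 ] w 0.0108
scale 3.3333333333333335
scale 5.714285714285714
```

View pics/w14_v.png

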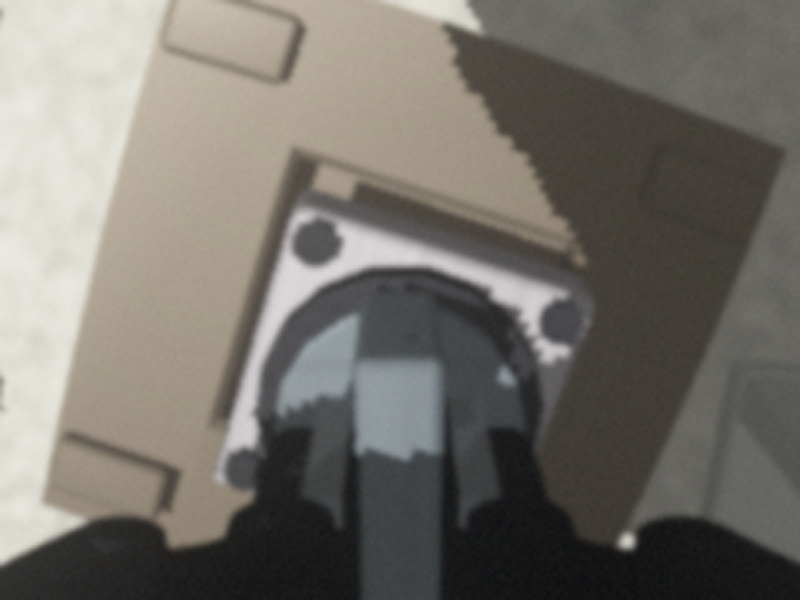

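View pics/s14_v.png

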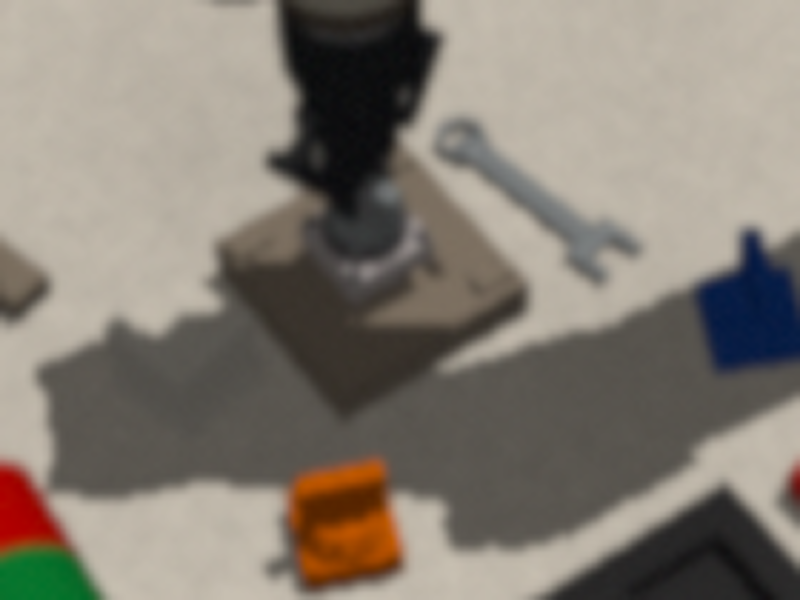

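```bash
python3 - <<'E'
from overlay import *
m=np.load('m_w14.npy',allow_pickle=True).item();s=800/240
f=lambda p:(np.array(p)+.5)/s-.5+np.array([130,110])
H=onz(m,f([(317,242),(564,320),(242,467)]),.0612,True)
d=lambda P,a,b:(np.degrees(np.arctan2(*(P[b]-P[a])[[1,0]])).round(2),np.linalg.norm(P[b]-P[a]).round(4))
print('holes',d(H,0,1),d(H,0,2),'centre',((H[1]+H[2])/2).round(4))
T=onz(m,f([(295,150),(582,265),(783,150),(43,500),(475,35),(166,0),(610,545),(212,420)]),.03,True)
print(T.round(4).tolist());print('pocket front',d(T,0,1),'pocket left',d(T,0,7),'tray near edge',d(T,4,2),'left',d(T,5,3),'right',d(T,2,6))
# overlay model
im=cv2.imread('pics/w14.png')[110:290,130:370];im=cv2.resize(im,None,fx=s,fy=s,interpolation=cv2.INTER_CUBIC)
tx,ty,a=.5477,-.1993,np.radians(.6)
draw(im,m,box(tx,ty,a,.13,.13,.03),s,130,110,(0,255,0),True)
draw(im,m,box(tx,ty,a,.06,.06,.03),s,130,110,(0,255,0),True)
draw(im,m,box(tx,ty,a,.06,.06,.018),s,130,110,(255,0,0),True)
c=(H[1]+H[2])/2
draw(im,m,box(c[0],c[1],np.radians(.4),.056,.056,.0612),s,130,110,(0,0,255),True)
cv2.imwrite('pics/w14_o.png',im)
E
```

```text
holes (np.float64(1.25), np.float64(0.0454)) (np.float64(-90.24), np.float64(0.0453)) centre [ 0.5487 -0.2001  0.0612]
[[0.5158, -0.1689, 0.03], [0.5791, -0.1719, 0.03], [0.6111, -0.1341, 0.03], [0.4835, -0.2649, 0.03], [0.542, -0.1354, 0.03], [0.4814, -0.1482, 0.03], [0.6113, -0.2311, 0.03], [0.5163, -0.2306, 0.03]]
pocket front (np.float64(-2.74), np.float64(0.0633)) pocket left (np.float64(-89.5), np.float64(0.0617)) tray near edge (np.float64(1.04), np.float64(0.0691)) left (np.float64(-88.99), np.float64(0.1167)) right (np.float64(-89.91), np.float64(0.097))
```

View pics/w14_o.png

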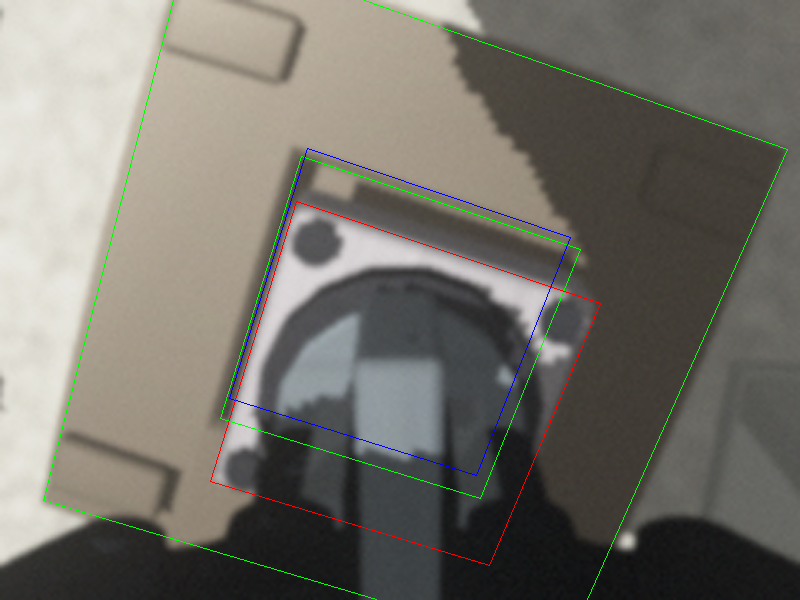

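```bash
python3 -m pendant '[{"tx":0.3,"ty":-0.07,"tz":-0.08,"ax":0,"ay":0,"az":0,"hand":0},{"tx":0.3,"ty":0,"tz":0,"ax":0,"ay":0,"az":0,"hand":0},{"tx":0.2,"ty":0,"tz":0,"ax":0,"ay":0,"az":0,"hand":0},{"tx":0.2,"ty":0,"tz":0,"ax":0,"ay":0,"az":0,"hand":0},{"tx":0.2,"ty":0,"tz":0,"ax":0,"ay":0,"az":0,"hand":0},{"tx":0.1,"ty":0,"tz":0,"ax":0,"ay":0,"az":0,"hand":0},{"tx":0,"ty":0,"tz":0,"ax":0,"ay":0,"az":0,"hand":0}]' 60; python3 st.py
```

```text
clock: 23.55
ee_pos: [0.5452, -0.1988, 0.091]
orientation: [0.958, 1.35, -0.958]
force: [0.4, -0.2, -6.3]
width: 0.0107
t 23.55 ee [ 0.5452 -0.1988  0.091 ] yaw 19.25 x [-4.e-04  1.e-04 -1.e+00] q [ 0.13  0.56  0.23  1.86 -0.18  0.74  0.79] F [ 0.4 -0.2 -6.3] M [ 0.005 -0.029  0.009] w 0.0107
```

```bash
python3 pic.py wrist w15 150 130 350 280
```

```text
scale 4.0
```

View pics/w15_v.png

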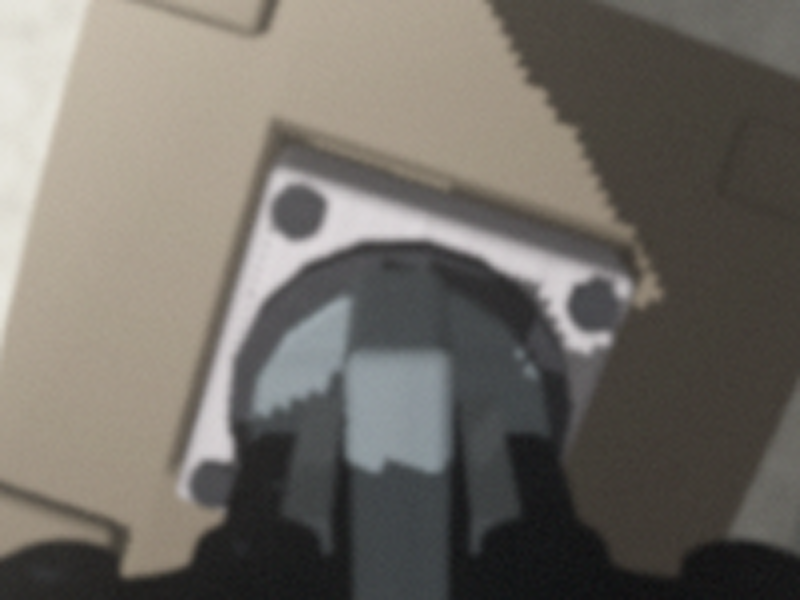

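```bash
python3 -m pendant '[{"tx":0.2,"ty":0.05,"tz":0,"ax":0,"ay":0,"az":0,"hand":0},{"tx":0.2,"ty":0,"tz":0,"ax":0,"ay":0,"az":0,"hand":0},{"tx":0.2,"ty":0,"tz":0,"ax":0,"ay":0,"az":0,"hand":0},{"tx":0.1,"ty":0,"tz":0,"ax":0,"ay":0,"az":0,"hand":0},{"tx":0,"ty":0,"tz":0,"ax":0,"ay":0,"az":0,"hand":0}]' 60; python3 st.py
```

```text
clock: 24.1
ee_pos: [0.5456, -0.1986, 0.084]
orientation: [0.958, 1.35, -0.958]
force: [-0.7, -0.5, -5.8]
width: 0.0105
t 24.1 ee [ 0.5456 -0.1986  0.084 ] yaw 19.25 x [-5.e-04  2.e-04 -1.e+00] q [ 0.13  0.57  0.22  1.86 -0.18  0.73  0.79] F [-0.7 -0.5 -5.8] M [ 0.    -0.028  0.039] w 0.0105
```

```bash
python3 -m pendant '[{"tx":0.1,"ty":0,"tz":0,"ax":0,"ay":0,"az":0,"hand":0},{"tx":0.1,"ty":0,"tz":0,"ax":0,"ay":0,"az":0,"hand":0},{"tx":0,"ty":0,"tz":0,"ax":0,"ay":0,"az":0,"hand":0},{"tx":0,"ty":0,"tz":0,"ax":0,"ay":0,"az":0,"hand":0}]' 60; python3 st.py
```

```text
clock: 24.5
ee_pos: [0.5458, -0.1986, 0.0823]
orientation: [0.958, 1.35, -0.958]
force: [0.0, 0.3, -5.4]
width: 0.0112
t 24.5 ee [ 0.5458 -0.1986  0.0823] yaw 19.26 x [-0.e+00  1.e-04 -1.e+00] q [ 0.13  0.57  0.22  1.87 -0.18  0.72  0.79] F [ 0.   0.3 -5.4] M [0.03  0.027 0.024] w 0.0112
```

```bash
python3 -m pendant '[{"tx":0.1,"ty":0,"tz":0,"ax":0,"ay":0,"az":0,"hand":0},{"tx":0,"ty":0,"tz":0,"ax":0,"ay":0,"az":0,"hand":0},{"tx":0,"ty":0,"tz":0,"ax":0,"ay":0,"az":0,"hand":0}]' 60; python3 st.py
```

```text
clock: 24.8
ee_pos: [0.5458, -0.1987, 0.082]
orientation: [0.958, 1.35, -0.958]
force: [-3.3, 1.2, 5.2]
width: 0.0104
t 24.8 ee [ 0.5458 -0.1987  0.082 ] yaw 19.25 x [ 2.e-04  2.e-04 -1.e+00] q [ 0.13  0.57  0.22  1.87 -0.18  0.72  0.79] F [-3.3  1.2  5.2] M [0.312 0.85  0.019] w 0.0104
```

```bash
python3 pic.py wrist w16 150 130 350 280;python3 pic.py scene s16 170 110 310 215; python3 st.py
```

```text
scale 4.0
scale 5.714285714285714
t 24.9 ee [ 0.5458 -0.1987  0.082 ] yaw 19.25 x [ 2.e-04  2.e-04 -1.e+00] q [ 0.13  0.57  0.22  1.87 -0.18  0.72  0.79] F [-3.4  2.5  6. ] M [ 0.33   0.892 -0.006] w 0.0105
```

View pics/w16_v.png

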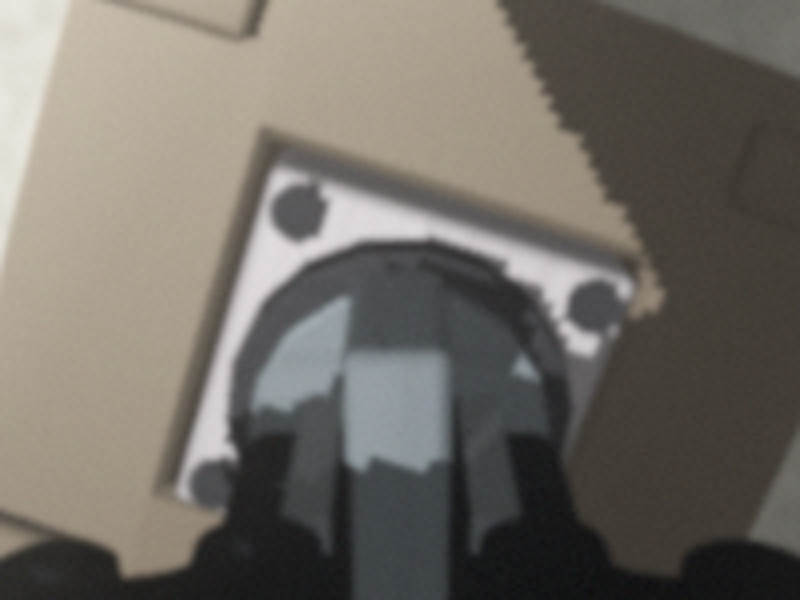

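View pics/s16_v.png

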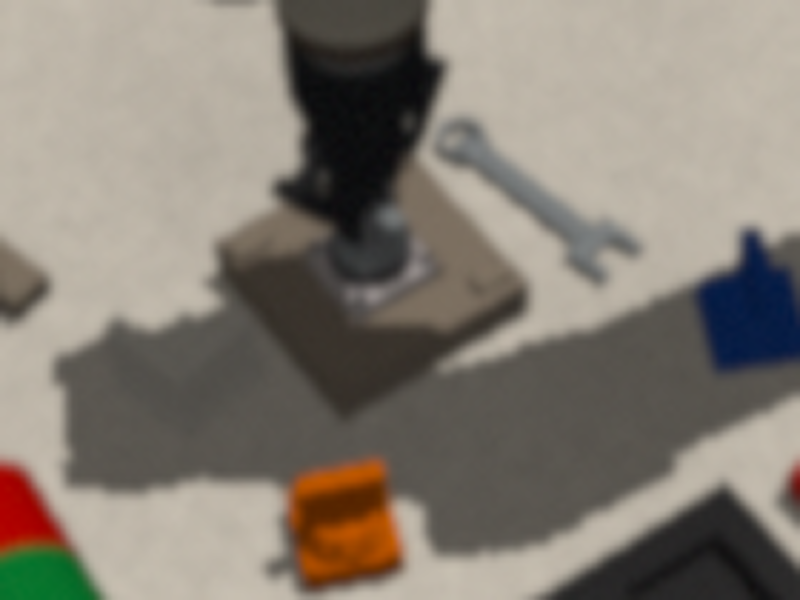

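The base now sits level in the pocket: there is a narrow gap all round and its corner is at about (262,135) in the crop. Releasing.

```bash
python3 -m pendant '[{"tx":0,"ty":0,"tz":0,"ax":0,"ay":0,"az":0,"hand":0.3},{"tx":0,"ty":0,"tz":0,"ax":0,"ay":0,"az":0,"hand":0.6},{"tx":0,"ty":0,"tz":0,"ax":0,"ay":0,"az":0,"hand":0.6},{"tx":0,"ty":0,"tz":0,"ax":0,"ay":0,"az":0,"hand":0.6},{"tx":-1,"ty":0,"tz":0,"ax":0,"ay":0,"az":0,"hand":0.6},{"tx":-3,"ty":0,"tz":0,"ax":0,"ay":0,"az":0,"hand":0.6},{"tx":-4,"ty":0,"tz":0,"ax":0,"ay":0,"az":0,"hand":0.6},{"tx":-4,"ty":0,"tz":0,"ax":0,"ay":0,"az":0,"hand":0.6},{"tx":0,"ty":0,"tz":0,"ax":0,"ay":0,"az":0,"hand":0.6}]' 20; python3 st.py;python3 pic.py wrist w17; python3 -m pendant '[{"tx":-2,"ty":0,"tz":-4,"ax":0,"ay":0,"az":0,"hand":0.6},{"tx":-2,"ty":0,"tz":-4,"ax":0,"ay":0,"az":0,"hand":0.6},{"tx":0,"ty":0,"tz":-4,"ax":0,"ay":0,"az":0,"hand":0.6},{"tx":0,"ty":-4,"tz":0,"ax":0,"ay":0,"az":0,"hand":0.6},{"tx":0,"ty":-4,"tz":0,"ax":0,"ay":0,"az":0,"hand":0.6},{"tx":0,"ty":-4,"tz":0,"ax":0,"ay":0,"az":0,"hand":0.6},{"tx":0,"ty":0,"tz":0,"ax":0,"ay":0,"az":0,"hand":0.6},{"tx":0,"ty":0,"tz":0,"ax":0,"ay":0,"az":0,"hand":0.6}]'; python3 st.py; python3 pic.py top t17
```

```text
clock: 25.8
ee_pos: [0.5497, -0.2004, 0.2082]
orientation: [0.96, 1.338, -0.954]
force: [0.8, -1.0, -0.1]
width: 0.0512
t 25.8 ee [ 0.5497 -0.2004  0.2082] yaw 19.23 x [ 0.0113 -0.0031 -0.9999] q [ 0.1   0.4   0.26  1.79 -0.13  0.95  0.75] F [ 0.8 -1.  -0.1] M [ 0.024 -0.077 -0.005] w 0.0512
scale 1.5625
clock: 26.65
ee_pos: [0.3922, -0.125, 0.241]
orientation: [0.96, 1.35, -0.959]
force: [-0.4, 1.1, 0.3]
width: 0.051
t 26.65 ee [ 0.3922 -0.125   0.241 ] yaw 19.18 x [-1.e-04  6.e-04 -1.e+00] q [-0.02  0.05  0.28  2.14 -0.02  0.95  0.6 ] F [-0.4  1.1  0.3] M [ 0.011 -0.06  -0.006] w 0.051
scale 1.5625
```

View pics/w17_v.png

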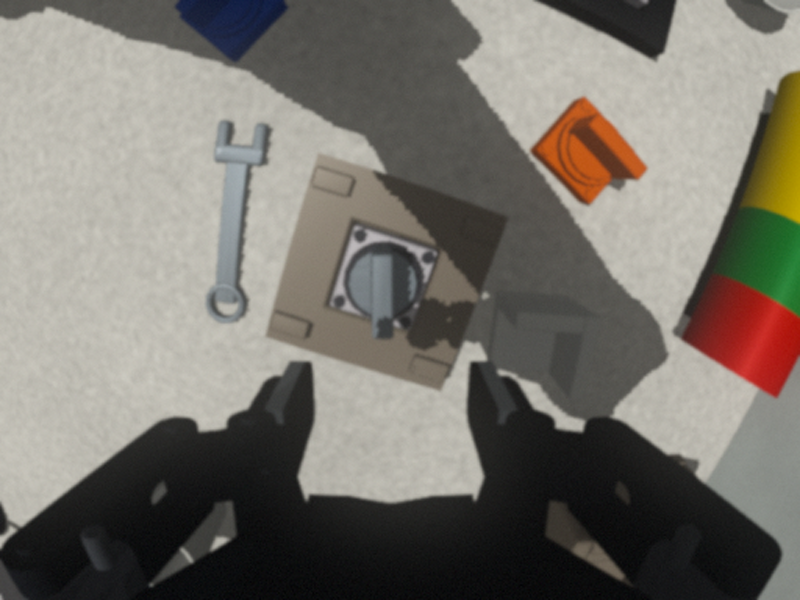

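View pics/t17_v.png

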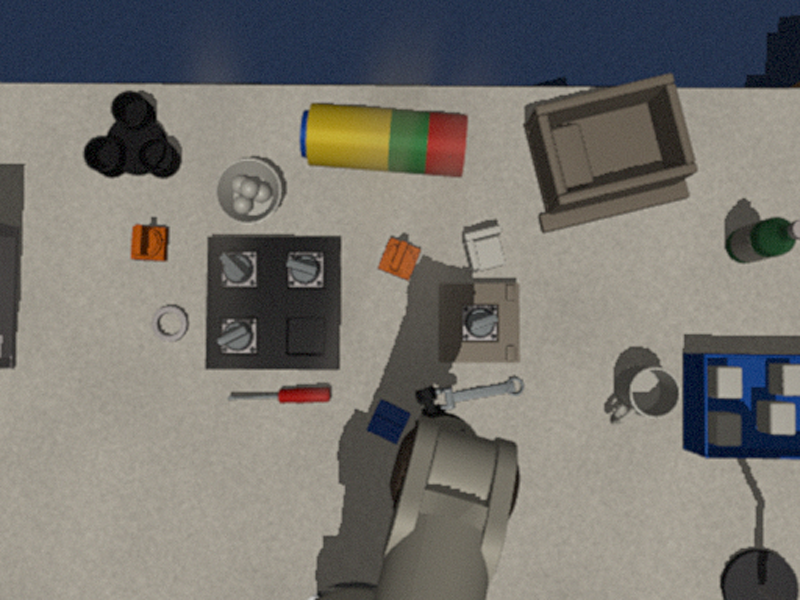

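```bash
python3 -c "
from plant import *
print(finish_job())"; python3 st.py
```

```text
the job is handed in; nothing more can be done
None
the job is handed in; nothing more can be done
```

I turned all four bars about 78° each. The dragging unit is now in the tray pocket, released, and the job was handed in at about 26.7 s of the 72 s.

- **Which one drags:** the near-right unit, at about (0.521, 0.087), resisted with 0.21–0.33 N m. The other three stayed within about 0.09 N m, against the stated 0.05 limit. I put the excess down to sensor noise and grip effects, since each one's reading wandered in sign and settled near zero.
- **Placing:** I gripped its bar at 60 N and lifted it. The drag had turned its base about 5° in the nest, so I corrected for that before lowering it in 1–3 mm steps. It entered the pocket without touching and met the floor at the expected height, with about 11 N of contact. It was still held then.
- **Last checks:** the final wrist and top pictures show:
  - the unit upright in the pocket with a gap all round;
  - the three free units in their nests at their new angles;
  - the bystanders apparently undisturbed.

  The force on the tool read zero within noise.
- **What disagreed:** the measured tool position and the wrist-camera estimate of the held unit differed by 1–2 mm. I steered by camera measurements of the unit against the pocket.

The first two move calls were refused because their rows left out some keys. Nothing moved, and no robot time was lost to them.

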